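Sort returned electronic parts into the stock trays

ROBOT

A 6-joint arm with a two-finger parallel gripper is mounted at the origin on the work surface. World frame = base frame: x ahead of the robot, y to its left, z up, the work surface at z = 0. Lengths are in m, angles in degrees, forces in N, time in s.
With the tool pointing down it reaches from about 0.4 to 0.825 m from the base axis. Payload 7 kg.
Tool frame: the origin (TCP) lies at the very end of the fingers, on their centre line; the grasp point (between the pads) lies 19 mm behind it (r.grasp_offset is the z of the grasp point in the tool frame, in m); z points along the fingers, y is the direction in which the jaws open and shut (so a half turn about z gives the same grasp; the last joint's range is limited). The gripper opens to 88 mm and grips with 3 to 60 N. Pads are 19 mm wide; open, the fingers measure 130 mm over their backs; the gripper's body (78 mm by 193 mm) begins 47 mm behind the grasp point.
Start: joints at [-46.805, 20.546, 0.682, 0, -70.136, -16.507], TCP at [0.303, -0.603, 0.227] pointing down, gripper open.
Joint ranges: [-176.03, 176.03], [-82.01, 121.73], [-58.28, 71.71], [-173.87, 95.51], [-174.79, -0.11], [-173.66, 173.66]. Speed limits (degrees/s): [136.94, 136.94, 172.46, 180, 180, 180].

INTERFACE

Orientations are given as [roll, pitch, yaw] about the fixed x, y, z axes, in that order (R = Rz(yaw) Ry(pitch) Rx(roll)).
In Python, from plant import r gives the robot as it stands.
- The arm moves only by the tool carry_out, never from a script. Its argument "plan" is a list of rows, each a list of 6 numbers: the shift along the world's x, y, z in m, then the turn, a rotation vector about the world's x, y, z in rad. In form: [[tx, ty, tz, wx, wy, wz], ...]. A call has 1 to 12 rows; each row shifts and turns the pose as measured when the row begins; what a row does not reach is not made up. A row lasts 1/12 s, in which the tool goes at most 41.7 mm and 7.16 degrees, less where a joint would pass 70% of its speed; a pose out of reach is approached as far as the arm can. A call with a gripper value outside its range is refused whole. "fingers" is the closure, from -1 (fully open) to 1 (shut), set as the call begins (left out, the last holds). The fingers move at their own pace and stop on an object; "force" is the grip in N (left out, the last holds). Time passes only in rows, so rows that do not move let the fingers close. It gives the time, the measured TCP pose, the force and the opening at its end, in the units of the state.
- r.get_state(): the state, without advancing time (a new reading comes with each control period).
- r.capture(name): name is "scene" or "top" or "wrist"; returns the picture (480x640x3 uint8, red, green, blue); there is no depth.
- r.camera_model(name): a dict with "fov_y" (degrees; the focal length in pixels is half the picture's height over the tangent of half this angle, whatever the lens; pixels are square), "cx", "cy" (the principal point, pixels), "R" (3x3) and "t" (3): a world point X has camera coordinates R X + t; the wrist camera has in their place "mount" (4x4, takes a point from camera to tool coordinates, whose origin is the TCP and whose axes are the flange's). Camera axes: x right, y down, z forward; pixel columns grow to the right and rows downward; lengths in m; the calibration is good to about 2 mm. The wrist camera is an equidistant fisheye: a pixel r from the principal point sees the ray r / f radians off the axis. A picture is of the moment at which its call begins: read the wrist's pose just before it. camera_model takes no time and is no camera call.
- r.close_job(): hands the job in, once; it reports no verdict.
The state is a dict: "time_s": time; "joints": joint angles; "qd": joint speeds; "joint_torque": joint torques, N m; "tcp_pos": TCP position; "eef_rot": TCP orientation; "contact_force": force on the tool from outside, world axes, zero at the start; "moment": the same for the moment, N m; "gripper_width": finger opening in m.
Only numpy, scipy, OpenCV 4.12 (cv2) and the standard library are available. Lean on these libraries where they do the work, as an engineer would, in place of code of your own. Each camera call takes 0.05 s, during which the arm holds its last target.

TASK

Put the five loose parts on the bench mat back into stock: each goes into the blue tray that already holds parts of its kind (fans with fans, heat sinks with heat sinks whatever their metal, the transformer with the transformers), one part to each empty bay. Set every part down upright and flat on the floor of its bay, do not drop or throw it, and let go of it. Leave the bottle and the screwdriver where they are.

Things in the scene. Friction and masses are not known exactly. Their poses are not given: they have to be found in the camera images.
- fan_a_center (a point): Loose axial cooling fan, black square frame, dark impeller with a white hub label; 40 x 40 mm (its x by y), 28 mm high, about 55 g. Origin of this point: its centre, half-way up; z up. It stands upright on the 2 mm bench mat at the start. All four sides are flat and can be gripped.
- fan_b_center (a point): Loose axial cooling fan, black square frame, pale grey impeller with an orange hub label; 40 x 40 mm, 28 mm high, about 55 g. Origin of this point: its centre, half-way up; z up. It stands upright on the 2 mm bench mat at the start. All four sides are flat and can be gripped.
- heatsink_a_center (a point): Loose finned heat sink, bare aluminium; 40 x 40 mm, 30 mm high, upright fins running along its y, about 70 g. Origin of this point: its centre, half-way up; z up. It stands upright on the 2 mm bench mat at the start. Can be gripped on any pair of opposite sides.
- heatsink_b_center (a point): Loose finned heat sink, reddish copper; 40 x 40 mm, 30 mm high, upright fins running along its y, about 150 g. Origin of this point: its centre, half-way up; z up. It stands upright on the 2 mm bench mat at the start. Can be gripped on any pair of opposite sides.
- transformer_center (a point): Loose small transformer, grey laminated core with a yellow-taped winding bulging out on both sides; 42 mm (x) by 36 mm (y), 36 mm high, about 200 g. Origin of this point: its centre, half-way up; z up. It stands upright on the 2 mm bench mat at the start. Can be gripped across x (core, 42 mm; the core is 20 mm wide in y) or across y (36 mm).
- tray_fans: The tray for fans. Blue, fixed, 118 (x) x 207 (y) mm. Three bays in a row along its y, centred at y = +68, 0, -68 mm, each 112 (x) x 65 (y) inside. Floor 3 mm thick; walls 3 thick, 22 high; dividers 3 thick, 16 high. Origin: centre of underside, on the 2 mm mat; z up; label card on the -x wall. Bay +68 holds a stock fan (fixed, 28 mm high); 0 and -68 are empty.
- tray_heatsinks: The tray for heat sinks. Blue, fixed, 118 (x) x 207 (y) mm. Three bays in a row along its y, centred at y = +68, 0, -68 mm, each 112 (x) x 65 (y) inside. Floor 3 mm thick; walls 3 thick, 22 high; dividers 3 thick, 16 high. Origin: centre of underside, on the 2 mm mat; z up; label card on the -x wall. Bay 0 holds a stock aluminium heat sink (fixed, 30 mm high); +68 and -68 are empty.
- tray_transformers: The tray for transformers. Blue, fixed, 118 (x) x 207 (y) mm. Three bays in a row along its y, centred at y = +68, 0, -68 mm, each 112 (x) x 65 (y) inside. Floor 3 mm thick; walls 3 thick, 22 high; dividers 3 thick, 16 high. Origin: centre of underside, on the 2 mm mat; z up; label card on the -x wall. Bays 0 and -68 hold stock transformers (fixed, 36 mm high); +68 is empty.
- cleaner_bottle: Bystander: white bottle with an orange cap standing at the robot's right, 56 mm in diameter, 160 mm tall; origin at the centre of its underside. Leave it alone.
- screwdriver: Bystander: screwdriver with a red handle, about 190 mm long, lying at the robot's left, its length along its x; the origin lies on its underside near its middle. Leave it alone.
Things that resemble listed ones, but are neither listed nor needed, are in the scene too. Leave any red look-alike of the part that bears fan_b_center alone.

How it is judged:
By the outcome, as a careful person would: the job done as asked, in the order asked, and still so for the second after the job is handed in, with the robot touching nothing.
It also fails if it takes over 93 s, if anything falls off the work surface, if the arm or the gripper's body presses on something with over 40 N, if the wrist force passes 120 N, or if a joint passes its speed limit or range.

## Working session

There is one attempt and no reset: what is moved stays moved. The work goes in short steps, Python scripts to look and compute and a tool call to move; the robot and the scene stay as the last step left them, time stands still between calls to the robot, and variables do not carry over. Pictures are saved under pics/ and viewed, and the job is handed in when it is done.

Besides the shell and the picture viewer there is one more tool, called as name([rows], argument=value, ...), one row to a line, values as JSON. carry_out: Moves the arm, as the interface text tells. Its arguments: {"type":"object","properties":{"plan":{"type":"array"},"fingers":{"type":"number"},"force":{"type":"number"}},"required":["plan"]}

```bash
ls; mkdir -p pics
python3 - <<'E'
from plant import r
import cv2
print(r.get_state()); print(r.grasp_offset)
for n in("scene","top","wrist"):
    m=r.camera_model(n);print(n,m)
    cv2.imwrite(f"pics/{n}0.png",r.capture(n)[:,:,::-1])
E
```

```text
pics
{'time_s': 0.0, 'joints': array([-4.68035383e+01,  2.05901696e+01,  6.33630053e-01, -2.15351191e-02,
       -7.01350285e+01, -1.65063484e+01]), 'qd': array([ 0.027383  ,  0.00281668, -0.08243209,  0.00892652,  0.17234862,
        0.00585101]), 'joint_torque': array([-1.86363519e-03, -5.82711160e+01,  2.93043995e+01,  6.99663609e+00,
        7.02067206e-03, -1.62235733e-04]), 'tcp_pos': array([ 0.30294351, -0.60265042,  0.22563142]), 'eef_rot': array([ 1.79906453e+02, -6.60903915e-03, -1.53317215e+02]), 'contact_force': array([ 0.42725692, -0.85844007,  0.13127318]), 'moment': array([-0.08986199, -0.03630766,  0.02004872]), 'gripper_width': 0.08796836548324338}
-0.0188
scene {'fov_y': 51.9019566900955, 'cx': 317.97018749357267, 'cy': 246.05462830529694, 'R': array([[-0.1351403 ,  0.99082351,  0.00242488],
       [ 0.79826014,  0.11032534, -0.59212251],
       [-0.58695643, -0.07808393, -0.80584431]]), 't': array([ 0.04912009, -0.32729585,  1.63522057])}
top {'fov_y': 55.16117693709955, 'cx': 312.64446767249143, 'cy': 243.1735242353561, 'R': array([[-0.01802495, -0.99978889, -0.00986297],
       [-0.98975744,  0.01923957, -0.14145686],
       [ 0.14161676,  0.0072122 , -0.98989529]]), 't': array([0.01621513, 0.46999938, 0.97552378])}
wrist {'fov_y': 65.70646984690485, 'cx': 326.23057982755375, 'cy': 238.4229870644812, 'mount': array([[-4.06208615e-04, -9.63020844e-01, -2.69426594e-01,
         7.25328609e-02],
       [ 9.99999842e-01, -4.96097129e-04,  2.65539212e-04,
        -2.22564603e-04],
       [-3.89381555e-04, -2.69426443e-01,  9.63020893e-01,
        -1.58522384e-01],
       [ 0.00000000e+00,  0.00000000e+00,  0.00000000e+00,
         1.00000000e+00]])}
```

View pics/scene0.png

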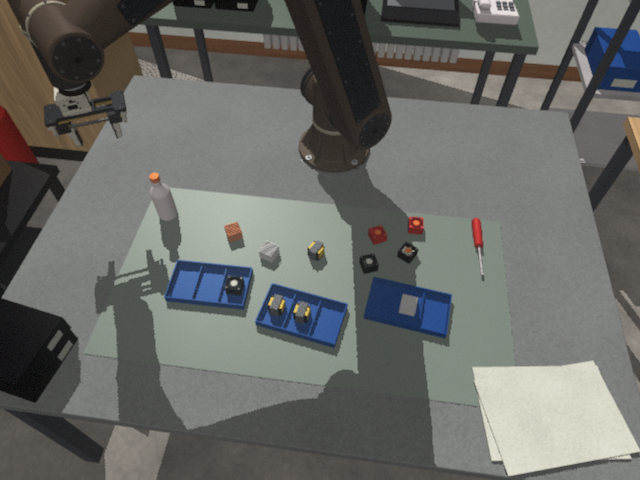

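View pics/top0.png

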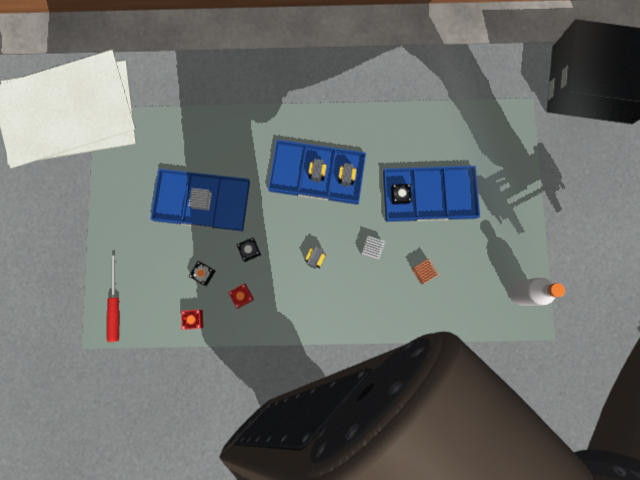

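View pics/wrist0.png

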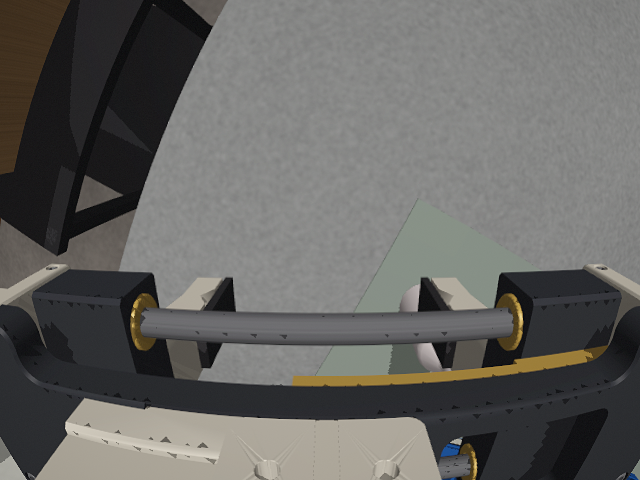

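The top view shows these candidates:
- Dark fan at (249,249), which is fan_a.
- Fan with a pale impeller and orange label at (201,272), which is fan_b.
- Red look-alikes at (241,296) and (191,320), to be left alone.
- Bare heat sink at (372,246).
- Copper heat sink at (425,271).
- Loose transformer at (315,257).
- Stock parts inside the trays.

Next I'll check close crops of these.

Run:
```python
import cv2,numpy as np
t=cv2.imread('pics/top0.png');s=cv2.imread('pics/scene0.png')
cv2.imwrite('pics/c_top1.png',cv2.resize(t[225:340,170:300],None,fx=5,fy=5,interpolation=cv2.INTER_CUBIC))
cv2.imwrite('pics/c_top2.png',cv2.resize(t[225:295,290:445],None,fx=5,fy=5,interpolation=cv2.INTER_CUBIC))
cv2.imwrite('pics/c_trays.png',cv2.resize(t[130:235,145:485],None,fx=2.3,fy=2.3,interpolation=cv2.INTER_CUBIC))
cv2.imwrite('pics/c_sc.png',cv2.resize(s[205:350,155:465],None,fx=2.5,fy=2.5,interpolation=cv2.INTER_CUBIC))
```

```text
(no output)
```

View pics/c_top1.png

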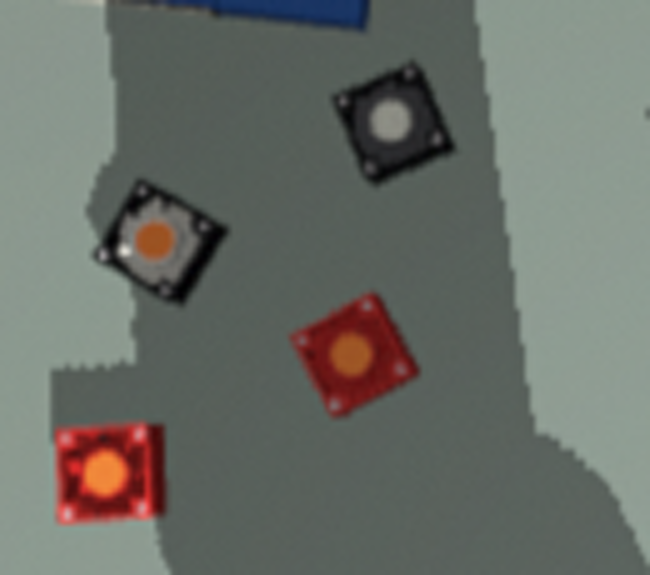

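View pics/c_top2.png

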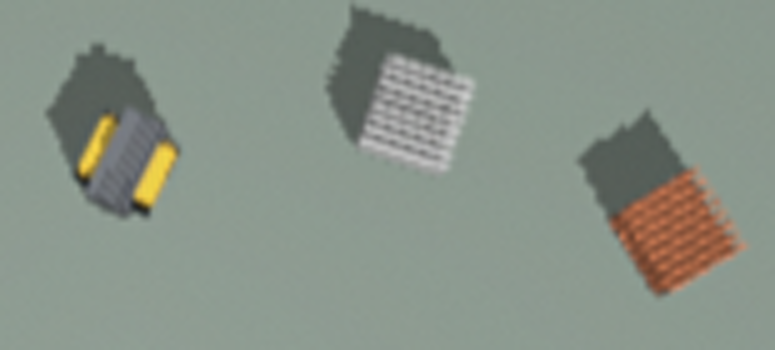

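View pics/c_trays.png

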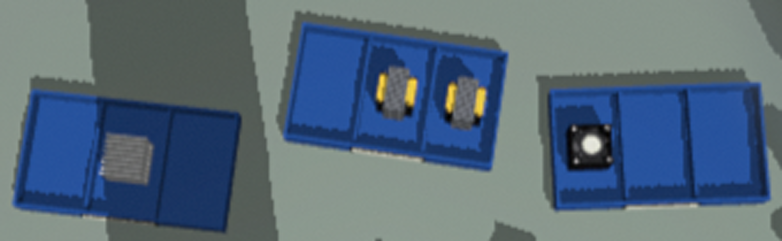

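View pics/c_sc.png

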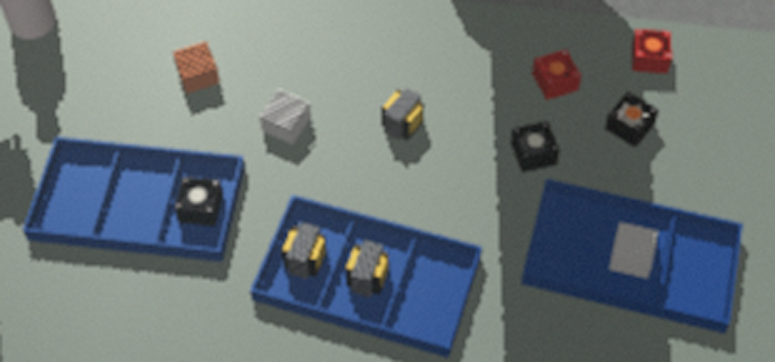

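```bash
cat > h.py <<'E'
import numpy as np,cv2
from plant import r
from scipy.spatial.transform import Rotation as Ro
def cam(n,st=None):
    m=r.camera_model(n);f=240/np.tan(np.radians(m['fov_y']/2))
    if n!='wrist': R=np.array(m['R']);return R,R.T@-np.array(m['t']),f,m['cx'],m['cy']
    st=st or r.get_state();M=np.array(m['mount'])
    Rt=Ro.from_euler('xyz',st['eef_rot'],degrees=True).as_matrix()
    return (Rt@M[:3,:3]).T,Rt@M[:3,3]+st['tcp_pos'],f,m['cx'],m['cy']
def ray(c,n,u,v):
    R,C,f,cx,cy=c
    x,y=u-cx,v-cy
    if n=='wrist':
        q=np.hypot(x,y)+1e-9;th=q/f;d=np.array([x/q*np.sin(th),y/q*np.sin(th),np.cos(th)])
    else: d=np.array([x/f,y/f,1.]);d/=np.linalg.norm(d)
    return C,R.T@d
def plane(c,n,u,v,z):
    C,d=ray(c,n,u,v);return C+d*(z-C[2])/d[2]
def tri(a,b):
    (C1,d1),(C2,d2)=a,b
    A=np.stack([d1,-d2],1);s=np.linalg.lstsq(A,C2-C1,rcond=None)[0]
    p,q=C1+s[0]*d1,C2+s[1]*d2;return (p+q)/2,np.linalg.norm(p-q)
E
python3 - <<'E'
from h import *
np.set_printoptions(precision=4,suppress=True)
T=cam('top');S=cam('scene')
# crop readings -> px
t1=lambda u,v:((u+.5)/5-.5+170,(v+.5)/5-.5+225)
t2=lambda u,v:((u+.5)/5-.5+290,(v+.5)/5-.5+225)
t3=lambda u,v:((u+.5)/2.3-.5+145,(v+.5)/2.3-.5+130)
sc=lambda u,v:((u+.5)/2.5-.5+155,(v+.5)/2.5-.5+205)
P={'fan_a':(t1(390,121),sc(536,141)),'fan_b':(t1(155,241),sc(633,114)),
'red1':(t1(350,355),sc(557,69)),'alu':(t2(417,113),sc(286,108)),'cop':(t2(668,228),sc(195,58)),
'trf':(t2(127,163),sc(404,105)),'stockfan':(t3(592,145),sc(198,195))}
for k,(a,b) in P.items():
    p,e=tri(ray(T,'top',*a),ray(S,'scene',*b));print(k,p,'gap',round(e,4),'plane z.032',plane(T,'top',*a,.032)[:2])
# tray rim corners (order)
tr={'hs':[(32,90),(241,112),(226,232),(14,208)],'tf':[(303,24),(507,52),(491,170),(284,140)],'fan':[(549,90),(763,84),(769,203),(553,210)]}
ts={'hs':[(739,222),(547,182),(523,283),(728,330)],'tf':[(481,246),(296,199),(253,294),(450,354)],'fan':[(243,155),(56,140),(26,232),(220,258)]}
# top order: far-left(+x,+y), far-right(+x,-y), near-right, near-left ; scene: view is from front, up=-x, right=+y
for k in tr:
    print(k)
    q=[plane(T,'top',*t3(*c),.024) for c in tr[k]]
    for c in q: print('  ',c[:2])
    print('  sides',[round(np.linalg.norm(q[i]-q[(i+1)%4]),4) for i in range(4)],'ctr',np.mean(q,0)[:2],'yaw',np.degrees(np.arctan2(*( (q[0]+q[1]-q[2]-q[3])[[1,0]]))))
    s=[plane(S,'scene',*sc(*c),.024) for c in ts[k]]
    print('  scene ctr',np.mean(s,0)[:2])
    # scene order nearR,nearL,farL,farR => world (-x,+y),(-x,-y),(+x,-y),(+x,+y)
    for c,d in zip([tr[k][3],tr[k][2],tr[k][1],tr[k][0]],ts[k]): print('  tri z',tri(ray(T,'top',*t3(*c)),ray(S,'scene',*sc(*d)))[0])
E
```

```text
fan_a [0.4611 0.1518 0.0286] gap 0.0012 plane z.032 [0.4607 0.1506]
fan_b [0.4101 0.2548 0.0279] gap 0.0008 plane z.032 [0.4098 0.2533]
red1 [0.3589 0.1685 0.0279] gap 0.0 plane z.032 [0.3587 0.1678]
alu [ 0.4585 -0.1233  0.0341] gap 0.0026 plane z.032 [ 0.4589 -0.1248]
cop [ 0.4063 -0.2335  0.0369] gap 0.005 plane z.032 [ 0.4064 -0.232 ]
trf [0.4386 0.0042 0.0364] gap 0.0027 plane z.032 [0.4393 0.0028]
stockfan [ 0.5798 -0.1928  0.0322] gap 0.0025 plane z.032 [ 0.5801 -0.1941]
hs
   [0.6493 0.3551]
   [0.6226 0.1479]
   [0.5029 0.1622]
   [0.5307 0.3692]
  sides [np.float64(0.2089), np.float64(0.1205), np.float64(0.2088), np.float64(0.1194)] ctr [0.5764 0.2586] yaw -6.813480631079616
  scene ctr [0.5818 0.2609]
  tri z [0.5307 0.3686 0.0243]
  tri z [0.5041 0.166  0.016 ]
  tri z [0.6258 0.1512 0.0123]
  tri z [0.6518 0.3571 0.0165]
tf
   [0.7117 0.0861]
   [ 0.6783 -0.1159]
   [ 0.5591 -0.0963]
   [0.5934 0.1056]
  sides [np.float64(0.2048), np.float64(0.1208), np.float64(0.2047), np.float64(0.1199)] ctr [ 0.6356 -0.0051] yaw -9.354184473022961
  scene ctr [ 0.6399 -0.002 ]
  tri z [0.594  0.1062 0.0214]
  tri z [ 0.5608 -0.0948  0.0155]
  tri z [ 0.6792 -0.1147  0.0209]
  tri z [0.7145 0.0878 0.0163]
fan
   [ 0.6386 -0.1559]
   [ 0.6402 -0.3664]
   [ 0.521 -0.364]
   [ 0.5183 -0.155 ]
  sides [np.float64(0.2104), np.float64(0.1192), np.float64(0.209), np.float64(0.1203)] ctr [ 0.5795 -0.2603] yaw -0.7815964949382223
  scene ctr [ 0.5837 -0.2581]
  tri z [ 0.5186 -0.1565  0.0234]
  tri z [ 0.5225 -0.3664  0.0161]
  tri z [ 0.6406 -0.3637  0.0206]
  tri z [ 0.641  -0.1566  0.0158]
```

The crop confirms the choices, and the triangulated top heights (28–37 mm) match the parts. I'll start with the copper heat sink and go above it first.

carry_out([
  [0.0103,0.037,0,0,0,0.008],
  [0.0103,0.037,0,0,0,0.008],
  [0.0103,0.037,0,0,0,0.008],
  [0.0103,0.037,0,0,0,0.008],
  [0.0103,0.037,0,0,0,0.008],
  [0.0103,0.037,0,0,0,0.008],
  [0.0103,0.037,0,0,0,0.008],
  [0.0103,0.037,0,0,0,0.008],
  [0.0103,0.037,0,0,0,0.008],
  [0.0103,0.037,0,0,0,0.008],
], fingers=-0.4, force=20)

```text
time_s: 0.98
tcp_pos: [0.4026, -0.2227, 0.2195]
eef_rot: [179.5, -0.2, -149.2]
contact_force: [1.8, -0.3, 0.2]
gripper_width: 0.0614
```

Run:
```python
from h import *
s=r.get_state();print(s)
cv2.imwrite("pics/w1.png",r.capture("wrist")[:,:,::-1])
np.save('w1.npy',s,allow_pickle=True)
cv2.imwrite("pics/t1.png",r.capture("top")[:,:,::-1])
```

```text
{'time_s': 0.9833, 'joints': array([ -4.54198146,   0.48082096, -25.35262882,  -0.28635398,
       -64.61460472, -54.52114701]), 'qd': array([ 63.84266847, -13.8646197 , -13.90364156,  -0.33291343,
         0.71567674, -57.65703966]), 'joint_torque': array([ -8.37683916, -28.80146384,  27.53944337,   6.51550591,
        -0.2736759 ,   1.71898864]), 'tcp_pos': array([ 0.40257746, -0.22266986,  0.21947365]), 'eef_rot': array([ 179.52989978,   -0.21549517, -149.18601751]), 'contact_force': array([ 1.84292792, -0.30991998,  0.24821879]), 'moment': array([-0.00100914, -0.20683719, -0.00406968]), 'gripper_width': 0.061428527674852094}
```

View pics/w1.png

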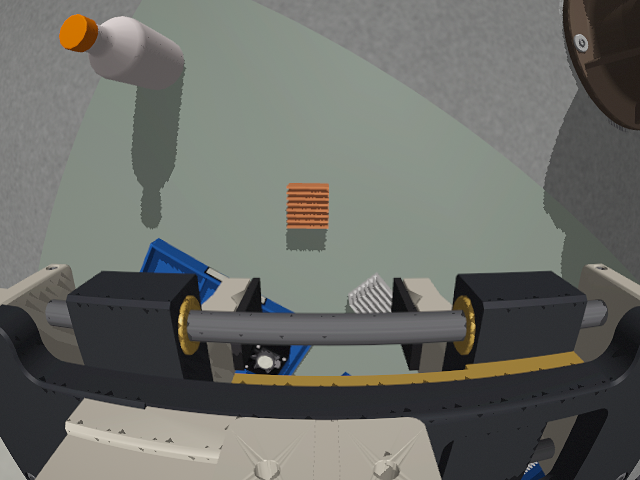

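The copper heat sink is at (308,206), square to the jaws and with nothing near it. I'll check its position against the first estimate.

Run:
```python
from h import *
s=np.load('w1.npy',allow_pickle=True).item();c=cam('wrist',s)
im=cv2.imread('pics/w1.png');h=cv2.cvtColor(im,cv2.COLOR_BGR2HSV)
m=cv2.inRange(h,(3,90,60),(14,220,255));m[:150]=0;m[270:]=0
ct=max(cv2.findContours(m,0,2)[0],key=cv2.contourArea);rc=cv2.minAreaRect(ct);print(rc)
for u,v in [rc[0]]+list(cv2.boxPoints(rc)): print(plane(c,'wrist',u,v,.032))
t=cv2.imread('pics/top0.png')
for n in [(425,271)]: pass
T=cam('top');h=cv2.cvtColor(t,cv2.COLOR_BGR2HSV);m=cv2.inRange(h,(3,90,60),(14,220,255));m[:, :405]=0;m[:,450:]=0;m[:250]=0;m[292:]=0
ct=max(cv2.findContours(m,0,2)[0],key=cv2.contourArea);rt=cv2.minAreaRect(ct);print(rt)
print(plane(T,'top',*rt[0],.032),tri(ray(T,'top',*rt[0]),ray(c,'wrist',*rc[0])))
print(r.get_state()['tcp_pos'],r.get_state()['qd'],r.get_state()['eef_rot'])
```

```text
((307.0, 205.5), (45.0, 42.0), 90.0)
[ 0.4035811 -0.2415998  0.032    ]
[ 0.39498812 -0.26945018  0.032     ]
[ 0.37504123 -0.2354958   0.032     ]
[ 0.41228875 -0.21325147  0.032     ]
[ 0.43286403 -0.24802761  0.032     ]
((424.70587158203125, 271.1764831542969), (18.864845275878906, 19.893836975097656), 59.036251068115234)
[ 0.40417693 -0.23518621  0.032     ] (array([ 0.40646273, -0.24022787,  0.01176387]), np.float64(0.0015485859750533856))
[ 0.4039096  -0.22020881  0.21981313] [-4.88033974  1.27517161  1.15319382  1.03971975 -0.28087539  5.35874144] [ 1.79539616e+02 -1.42468355e-01 -1.48844837e+02]
```

carry_out([
  [0,-0.004,-0.035,0,0,0],
  [0,-0.004,-0.035,0,0,0],
  [0,-0.004,-0.035,0,0,0],
  [0,-0.003,-0.035,0,0,0],
  [0,0,-0.025,0,0,0],
  [0,0,-0.01,0,0,0],
  [0,0,0,0,0,0],
])

```text
time_s: 1.67
tcp_pos: [0.4057, -0.2341, 0.0416]
eef_rot: [180.0, 0.3, -148.4]
contact_force: [0.4, -0.3, 0.5]
gripper_width: 0.0612
```

```bash
cat >> h.py <<'E'
def d(p,yaw):
    s=r.get_state();R=Ro.from_euler('xyz',s['eef_rot'],degrees=True);G=Ro.from_euler('xyz',[180,0,yaw],degrees=True)
    print('t',round(s['time_s'],2),'pos',s['tcp_pos'].round(4),'rot',s['eef_rot'].round(2),'F',s['contact_force'].round(1),'w',round(s['gripper_width'],4))
    print('delta',(np.array(p)-s['tcp_pos']).round(4),'rotvec',(G*R.inv()).as_rotvec().round(4))
E
python3 -c "
from h import *
d((.405,-.235,.007),-148.6)
cv2.imwrite('pics/w2.png',r.capture('wrist')[:,:,::-1])"
```

```text
t 1.67 pos [ 0.4057 -0.2341  0.0416] rot [ 179.95    0.29 -148.35] F [ 0.4 -0.3  0.5] w 0.0612
delta [-0.0007 -0.0009 -0.0346] rotvec [-0.0034  0.0039 -0.0043]
```

View pics/w2.png

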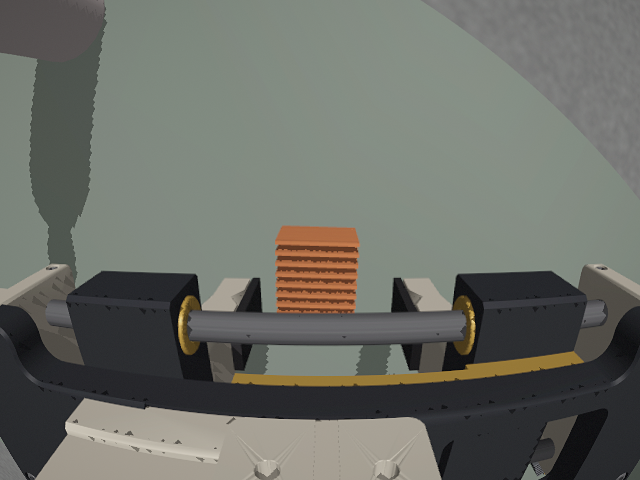

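The copper part sits between the fingers, its front top edge at row 241. Now to check the fore-aft centring.

```bash
python3 -c "
from h import *
s=r.get_state();c=cam('wrist',s)
R=Ro.from_euler('xyz',s['eef_rot'],degrees=True)
for u,v,z in((275,243,.032),(359,243,.032),(278,228,.002)): print(R.inv().apply(plane(c,'wrist',u,v,z)-s['tcp_pos']))
"
```

```text
[ 0.02307062 -0.02457944  0.01026712]
[0.0230519  0.01537152 0.01028877]
[ 0.02294069 -0.02690304  0.04026702]
```

Width comes out at 40 mm, and the top and bottom edges line up vertically at z = 0.032 and 0.002, so the height is confirmed. Shift −5.5 mm in y, descend and grip.

carry_out([
  [0,-0.0055,-0.012,0,0,0],
  [0,0,-0.014,0,0,0],
  [0,0,-0.007,0,0,0],
  [0,0,-0.001,0,0,0],
  [0,0,0,0,0,0],
])

```text
time_s: 2.13
tcp_pos: [0.4096, -0.2416, 0.0119]
eef_rot: [-179.7, 0.6, -148.3]
contact_force: [0.4, 0.2, 0.1]
gripper_width: 0.0611
```

carry_out([
  [0,0,0,0,0,0],
  [0,0,0,0,0,0],
  [0,0,0,0,0,0],
  [0,0,0,0,0,0],
  [0,0,0,0,0,0],
], fingers=1, force=25)

```text
time_s: 2.55
tcp_pos: [0.4115, -0.2417, 0.0152]
eef_rot: [-179.6, 0.8, -148.3]
contact_force: [0.2, 0.3, -1.0]
gripper_width: 0.0402
```

Gripped at 40.2 mm, but the tool drifted up while holding, so the grip is high. I'll regrip lower.

carry_out([
  [0,0,0,0,0,0],
  [0,0,-0.001,0,0,0],
  [0,0.001,-0.006,0,-0.005,0],
  [-0.002,0.001,-0.005,-0.005,-0.005,0],
  [-0.001,0,-0.002,0,0,0],
  [0,0,-0.001,0,0,0],
], fingers=-0.2)

```text
time_s: 3.05
tcp_pos: [0.4113, -0.2399, 0.0026]
eef_rot: [-178.7, 1.4, -148.1]
contact_force: [-8.6, 5.5, 37.6]
gripper_width: 0.0523
```

```bash
python3 -c "
from h import *
d((.408,-.241,.007),-148.6)"
```

```text
t 3.05 pos [ 0.4113 -0.2399  0.0026] rot [-178.74    1.37 -148.13] F [-8.6  5.5 37.6] w 0.0523
delta [-0.0033 -0.0011  0.0044] rotvec [ 0.0062  0.032  -0.008 ]
```

The fingers touched the mat at 37.6 N. I'll back up, level the tool, and use computed deltas from here.

carry_out([
  [-0.001,0,0.005,0.006,0.03,-0.008],
  [-0.001,0,0,0,0,0],
])

```text
time_s: 3.22
tcp_pos: [0.4096, -0.2398, 0.0081]
eef_rot: [-179.9, 0.1, -148.6]
contact_force: [1.2, -1.1, 0.9]
gripper_width: 0.0527
```

```bash
python3 -c "
from h import *
d((.407,-.240,.007),-148.6)"
```

```text
t 3.22 pos [ 0.4096 -0.2398  0.0081] rot [-1.7990e+02  1.1000e-01 -1.4855e+02] F [ 1.2 -1.1  0.9] w 0.0527
delta [-0.0026 -0.0002 -0.0011] rotvec [ 0.0004  0.0026 -0.0008]
```

carry_out([
  [-0.001,0,-0.0008,0,0.002,0],
  [-0.0005,0,-0.0006,0,0.001,0],
  [-0.0005,0,-0.0006,0,0.001,0],
  [-0.0005,0,-0.0006,0,0.001,0],
], fingers=1, force=30)

```text
time_s: 3.55
tcp_pos: [0.4078, -0.2398, 0.0053]
eef_rot: [-179.9, 0.0, -148.5]
contact_force: [-4.1, 8.2, 27.5]
gripper_width: 0.0399
```

```bash
python3 -c "
from h import *
d((.407,-.240,.007),-148.6)"
```

```text
t 3.55 pos [ 0.4078 -0.2398  0.0053] rot [-1.7992e+02  2.0000e-02 -1.4850e+02] F [-4.1  8.2 27.5] w 0.0399
delta [-0.0008 -0.0002  0.0017] rotvec [ 0.001   0.001  -0.0017]
```

Gripped at 39.9 mm. Lifting.

carry_out([
  [0,0,0.01,0,0,0],
  [0,0,0.025,0,0,0],
  [0,0,0.03,0,0,0],
  [0,0,0.03,0,0,0],
  [0.008,0.02,0.01,0,0,0.05],
  [0.0135,0.036,0,0,0,0.075],
  [0.0135,0.036,0,0,0,0.075],
  [0.0135,0.036,0,0,0,0.075],
  [0.0135,0.036,0,0,0,0.075],
  [0.0135,0.036,0,0,0,0.075],
  [0.0135,0.036,0,0,0,0.075],
])

```text
time_s: 4.47
tcp_pos: [0.4871, 0.0019, 0.1074]
eef_rot: [179.6, -0.4, -119.5]
contact_force: [0.8, -0.1, -2.0]
gripper_width: 0.0399
```

```bash
python3 -c "
from h import *
d((.570,.192,.10),-96.8)"
```

```text
t 4.47 pos [0.4871 0.0019 0.1074] rot [ 179.59   -0.37 -119.5 ] F [ 0.8 -0.1 -2. ] w 0.0399
delta [ 0.0829  0.1901 -0.0074] rotvec [ 0.004  -0.0088  0.3962]
```

carry_out([
  [0.016,0.037,0,0.002,-0.004,0.08],
  [0.016,0.037,0,0.002,-0.004,0.08],
  [0.016,0.037,0,0,0,0.08],
  [0.016,0.036,0,0,0,0.08],
  [0.012,0.025,0,0,0,0.05],
  [0.004,0.008,0,0,0,0.01],
  [0,0,0,0,0,0],
])

```text
time_s: 5.05
tcp_pos: [0.5659, 0.197, 0.0993]
eef_rot: [179.6, -0.2, -96.0]
contact_force: [0.7, 0.1, -1.4]
gripper_width: 0.0398
```

```bash
python3 -c "
from h import *
d((.570,.192,.10),-96.8)
np.save('w3.npy',r.get_state(),allow_pickle=True)
cv2.imwrite('pics/w3.png',r.capture('wrist')[:,:,::-1])"
```

```text
t 5.05 pos [0.5659 0.197  0.0993] rot [ 1.7959e+02 -1.7000e-01 -9.6000e+01] F [ 0.7  0.1 -1.4] w 0.0398
delta [ 0.0041 -0.005   0.0007] rotvec [ 0.0021 -0.0075 -0.014 ]
```

View pics/w3.png

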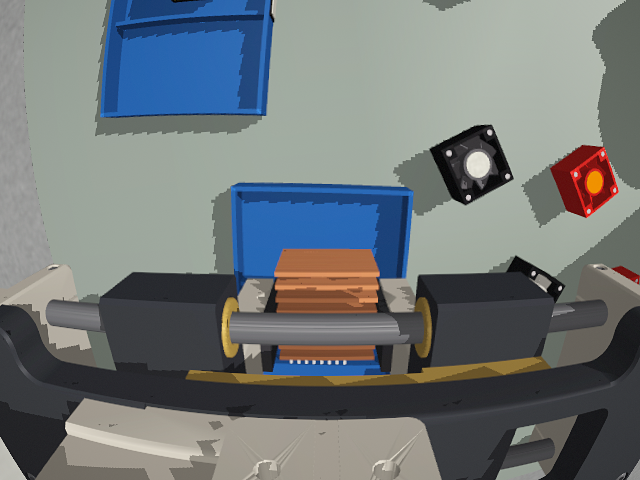

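The copper part is held above the hs tray's −y bay. The tray's end-wall rim corners are at (232,185) and (413,190), and the fan_a hub is at (478,165). Measure:

```bash
python3 -c "
from h import *
s=np.load('w3.npy',allow_pickle=True).item();c=cam('wrist',s)
a=plane(c,'wrist',232,185,.024);b=plane(c,'wrist',413,190,.024);print(a,b,np.linalg.norm(a-b))
e=(a-b)/np.linalg.norm(a-b);n=np.array([-e[1],e[0],0]);print('yaw',np.degrees(np.arctan2(e[1],e[0])))
print('bay-68',(a+b)/2+n*(.1035-.068),'bay+68',(a+b)/2+n*(.1035+.068))
print('fan_a',plane(c,'wrist',478,165,.030))
T=cam('top');print(tri(ray(c,'wrist',478,165),ray(T,'top',247.6,248.8)))
"
```

```text
[0.6213465  0.14763282 0.024     ] [0.50546199 0.16337368 0.024     ] 0.11694868121047244
yaw -7.73527911271966
bay-68 [0.56818242 0.19068022 0.024     ] bay+68 [0.58648752 0.32544269 0.024     ]
fan_a [0.46151438 0.14943263 0.03      ]
(array([0.46112011, 0.15026959, 0.02932392]), np.float64(0.001525733378816197))
```

Tray width checks out at 117 mm and the bay centre agrees with the first estimate. Lowering.

carry_out([
  [0.001,-0.003,-0.02,0.002,-0.007,-0.014],
  [0.001,-0.003,-0.03,0,0,0],
  [0,0,-0.02,0,0,0],
  [0,0,-0.006,0,0,0],
  [0,0,-0.001,0,0,0],
])

```text
time_s: 5.52
tcp_pos: [0.5637, 0.184, 0.0189]
eef_rot: [179.8, -0.1, -97.3]
contact_force: [0.2, 1.0, -1.6]
gripper_width: 0.0396
```

```bash
python3 -c "
from h import *
d((.568,.191,.0085),-97.3)"
```

```text
t 5.52 pos [0.5637 0.184  0.0189] rot [ 1.7984e+02 -8.0000e-02 -9.7350e+01] F [ 0.2  1.  -1.6] w 0.0396
delta [ 0.0043  0.007  -0.0104] rotvec [ 0.0011 -0.003   0.0008]
```

carry_out([
  [0.004,0.006,-0.003,0,-0.003,0],
  [0,0,-0.003,0,0,0],
  [0,0,-0.002,0,0,0],
])

```text
time_s: 5.77
tcp_pos: [0.5683, 0.1889, 0.0124]
eef_rot: [-179.9, -0.0, -97.5]
contact_force: [0.9, 0.4, -0.3]
gripper_width: 0.0397
```

```bash
python3 -c "
from h import *
d((.568,.191,.0085),-97.3)"
```

```text
t 5.77 pos [0.5683 0.1889 0.0124] rot [-1.7992e+02 -3.0000e-02 -9.7500e+01] F [ 0.9  0.4 -0.3] w 0.0397
delta [-0.0003  0.0021 -0.0039] rotvec [0.0007 0.0013 0.0035]
```

carry_out([
  [0,0.001,-0.0015,0,0,0],
  [0,0,-0.001,0,0,0],
])

```text
time_s: 5.93
tcp_pos: [0.5693, 0.1906, 0.0111]
eef_rot: [-179.8, 0.1, -97.5]
contact_force: [-0.6, 0.4, -1.1]
gripper_width: 0.0402
```

carry_out([
  [0,0,-0.001,0,0,0],
])

```text
time_s: 6.02
tcp_pos: [0.5696, 0.191, 0.0106]
eef_rot: [-179.8, 0.1, -97.5]
contact_force: [-0.3, 0.1, -1.7]
gripper_width: 0.0398
```

carry_out([
  [0,0,-0.0012,0,0,0],
  [0,0,-0.0012,0,0,0],
])

```text
time_s: 6.18
tcp_pos: [0.5701, 0.1914, 0.0089]
eef_rot: [-179.7, 0.2, -97.5]
contact_force: [0.4, 0.1, -1.3]
gripper_width: 0.0399
```

carry_out([
  [0,0,-0.0012,0,0,0],
])

```text
time_s: 6.27
tcp_pos: [0.5701, 0.1915, 0.0084]
eef_rot: [-179.7, 0.2, -97.4]
contact_force: [-6.6, -0.4, 16.8]
gripper_width: 0.0397
```

Contact is at 0.0084, as predicted. Releasing.

carry_out([
  [0,0,0.0003,0,0,0],
  [0,0,0,0,0,0],
  [0,0,0,0,0,0],
], fingers=-0.2)

```text
time_s: 6.52
tcp_pos: [0.5708, 0.192, 0.0097]
eef_rot: [-179.6, 0.2, -97.4]
contact_force: [0.7, 0.3, -0.1]
gripper_width: 0.0509
```

carry_out([
  [0,0,0.012,0,0,0],
  [0,0,0.03,0,0,0],
  [-0.01,-0.005,0.035,0,0,0.05],
  [-0.025,-0.01,0.02,0,0,-0.1],
  [-0.025,-0.01,0.01,0,0,-0.12],
  [-0.02,-0.01,0.01,0,0,-0.12],
  [-0.015,-0.005,0,0,0,-0.12],
  [-0.004,-0.001,0,0,0,-0.12],
  [0,0,0,0,0,-0.12],
  [0,0,0,0,0,-0.12],
  [0,0,0,0,0,-0.1],
])

```text
time_s: 7.43
tcp_pos: [0.4675, 0.1486, 0.1316]
eef_rot: [-179.8, 0.5, -149.0]
contact_force: [-0.7, -0.5, 0.2]
gripper_width: 0.0523
```

```bash
python3 -c "
from h import *
d((.461,.150,.10),-155.5)
np.save('w4.npy',r.get_state(),allow_pickle=True)
cv2.imwrite('pics/w4.png',r.capture('wrist')[:,:,::-1])"
```

```text
t 7.43 pos [0.4675 0.1486 0.1316] rot [-179.79    0.53 -149.  ] F [-0.7 -0.5  0.2] w 0.0523
delta [-0.0065  0.0014 -0.0316] rotvec [-0.001   0.0099 -0.1134]
```

View pics/w4.png

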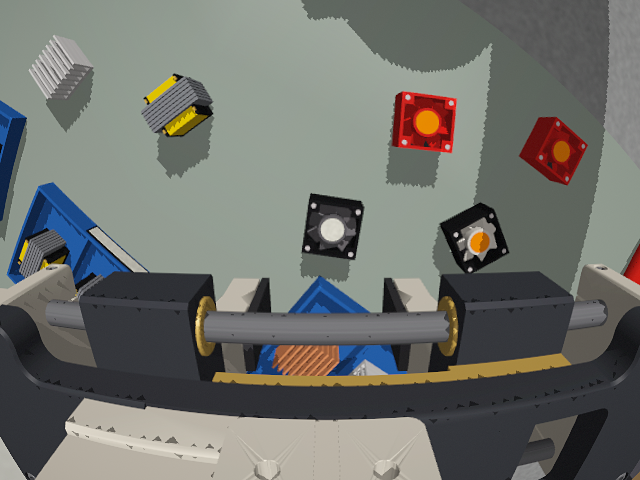

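The wrist view shows the fan_a hub at (332,230), fan_b at (480,242), the transformer at (177,105) and the aluminium sink at (62,68). Red look-alikes are at (428,123) and (562,152). The copper part is seated in its bay.

```bash
python3 -c "
from h import *
np.set_printoptions(precision=4,suppress=True)
s=np.load('w4.npy',allow_pickle=True).item();c=cam('wrist',s)
T=cam('top')
t1=lambda u,v:((u+.5)/5-.5+170,(v+.5)/5-.5+225)
t2=lambda u,v:((u+.5)/5-.5+290,(v+.5)/5-.5+225)
print('a',plane(c,'wrist',332,230,.030),tri(ray(c,'wrist',332,230),ray(T,'top',*t1(390,121))))
print('b',plane(c,'wrist',480,242,.030),tri(ray(c,'wrist',480,242),ray(T,'top',*t1(155,241))))
print('trf',plane(c,'wrist',177,103,.038),tri(ray(c,'wrist',177,103),ray(T,'top',*t2(127,163))))
for p,q in(((310,193),(364,201)),((440,221),(488,204))):
  e=plane(c,'wrist',*q,.03)-plane(c,'wrist',*p,.03);print('edge',np.linalg.norm(e),np.degrees(np.arctan2(e[1],e[0])))
"
```

```text
a [0.4612 0.149  0.03  ] (array([0.4605, 0.1495, 0.0332]), np.float64(0.0018715535979170652))
b [0.41  0.252 0.03 ] (array([0.4103, 0.2553, 0.024 ]), np.float64(0.0003829913068974897))
trf [0.4359 0.007  0.038 ] (array([0.4385, 0.0028, 0.0279]), np.float64(0.0025665169734013908))
edge 0.03871213860519721 112.57569322115587
edge 0.04051438629296155 140.75438064107578
```

carry_out([
  [-0.003,0,-0.01,0,0.009,-0.07],
  [-0.003,0.001,-0.02,0,0,-0.07],
  [0,0,-0.03,0,0,0],
  [0,0,-0.025,0,0,0],
  [0,0,-0.01,0,0,0],
  [0,0,-0.002,0,0,0],
], fingers=-0.4)

```text
time_s: 7.98
tcp_pos: [0.4635, 0.1512, 0.0341]
eef_rot: [179.8, 0.6, -157.0]
contact_force: [-0.0, -0.1, 0.9]
gripper_width: 0.0614
```

```bash
python3 -c "
from h import *
d((.461,.1495,.009),-157.2)"
```

```text
t 7.98 pos [0.4635 0.1512 0.0341] rot [ 179.85    0.59 -156.96] F [-0.  -0.1  0.9] w 0.0614
delta [-0.0025 -0.0017 -0.0251] rotvec [-0.0065  0.0084 -0.0042]
```

carry_out([
  [-0.0025,-0.0015,-0.012,-0.006,0.008,-0.004],
  [0,0,-0.01,0,0,0],
  [0,0,-0.003,0,0,0],
])

```text
time_s: 8.23
tcp_pos: [0.4615, 0.15, 0.0081]
eef_rot: [180.0, 0.0, -156.9]
contact_force: [0.4, -0.9, 0.1]
gripper_width: 0.0615
```

```bash
python3 -c "
from h import *
d((.461,.1495,.009),-157.2)"
```

```text
t 8.23 pos [0.4615 0.15   0.0081] rot [ 1.8000e+02  3.0000e-02 -1.5693e+02] F [ 0.4 -0.9  0.1] w 0.0615
delta [-0.0005 -0.0005  0.0009] rotvec [-0.0002  0.0004 -0.0046]
```

carry_out([
  [0,0,0,0,0,0],
  [0,0,-0.0003,0,0,0],
  [0,0,-0.0003,0,0,0],
  [0,0,-0.0003,0,0,0],
  [0,0,0,0,0,0],
], fingers=1, force=25)

```text
time_s: 8.65
tcp_pos: [0.4625, 0.1507, 0.0082]
eef_rot: [180.0, 0.1, -156.8]
contact_force: [0.7, -0.9, 0.1]
gripper_width: 0.0398
```

carry_out([
  [0,0,0.01,0,0,0],
  [0,0,0.03,0,0,0.0],
  [0.002,-0.005,0.035,0,0,0.05],
  [0.006,-0.02,0.02,0,0,0.1],
  [0.0105,-0.037,0.005,0,0,0.1],
  [0.0105,-0.037,0,0,0,0.1],
  [0.0105,-0.037,0,0,0,0.1],
  [0.0105,-0.037,0,0,0,0.1],
  [0.0105,-0.037,0,0,0,0.1],
  [0.0105,-0.037,0,0,0,0.1],
  [0.0105,-0.037,0,0,0,0.1],
])

```text
time_s: 9.57
tcp_pos: [0.5447, -0.1303, 0.1203]
eef_rot: [-179.3, 0.7, -106.7]
contact_force: [0.4, 2.0, 0.6]
gripper_width: 0.0397
```

```bash
python3 -c "
from h import *
d((.581,-.260,.1),-90.8)"
```

```text
t 9.57 pos [ 0.5447 -0.1303  0.1203] rot [-179.34    0.69 -106.69] F [0.4 2.  0.6] w 0.0397
delta [ 0.0363 -0.1297 -0.0203] rotvec [-0.0102  0.0132  0.2775]
```

carry_out([
  [0.0095,-0.035,-0.005,-0.01,0.013,0.09],
  [0.0095,-0.035,-0.005,0,0,0.09],
  [0.0095,-0.03,-0.005,0,0,0.06],
  [0.005,-0.012,-0.003,0,0,0.02],
  [0,-0.003,0,0,0,0],
  [0,0,0,0,0,0],
])

```text
time_s: 10.07
tcp_pos: [0.5798, -0.2594, 0.1032]
eef_rot: [-179.7, -0.1, -91.1]
contact_force: [-0.2, 0.0, -0.5]
gripper_width: 0.0403
```

```bash
python3 -c "
from h import *
d((.581,-.260,.1),-90.8)
np.save('w5.npy',r.get_state(),allow_pickle=True)
cv2.imwrite('pics/w5.png',r.capture('wrist')[:,:,::-1])"
```

```text
t 10.07 pos [ 0.5798 -0.2594  0.1032] rot [-1.7974e+02 -6.0000e-02 -9.1060e+01] F [-0.2  0.  -0.5] w 0.0403
delta [ 0.0012 -0.0006 -0.0032] rotvec [0.0011 0.0045 0.0045]
```

View pics/w5.png

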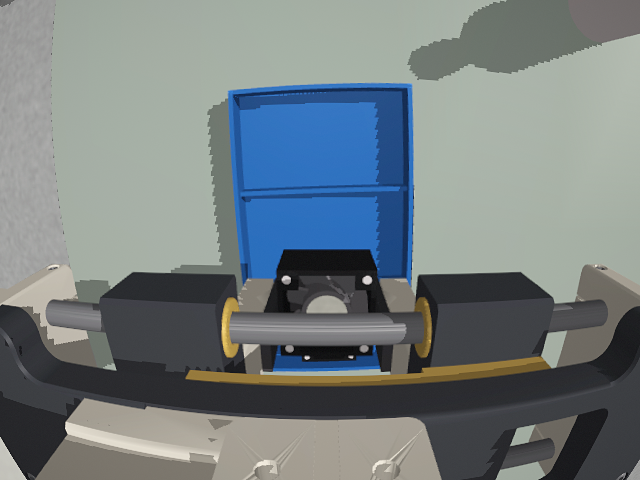

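Fan_a is held over the middle bay of the fans tray. The end-wall rim corners are at (229,91) and (412,85), the divider at about (325,192). Measure:

```bash
python3 -c "
from h import *
s=np.load('w5.npy',allow_pickle=True).item();c=cam('wrist',s)
a=plane(c,'wrist',229,91,.024);b=plane(c,'wrist',412,85,.024);print(a,b,np.linalg.norm(a-b))
e=(a-b)/np.linalg.norm(a-b);n=np.array([-e[1],e[0],0]);print('yaw',np.degrees(np.arctan2(e[1],e[0])))
print('bay-68',(a+b)/2+n*(.1035-.068),'bay0',(a+b)/2+n*.1035)
print('div',plane(c,'wrist',325,190,.018))
"
```

```text
[ 0.6408531  -0.36510064  0.024     ] [ 0.52352626 -0.36629762  0.024     ] 0.11733295219915403
yaw 0.5845159162855116
bay-68 [ 0.58182752 -0.33020098  0.024     ] bay0 [ 0.58113382 -0.26220452  0.024     ]
div [ 0.58044297 -0.29714608  0.018     ]
```

carry_out([
  [0.001,-0.002,-0.02,0,0.004,0.002],
  [0,0,-0.03,0,0,0],
  [0,0,-0.022,0,0,0],
  [0,0,-0.008,0,0,0],
  [0,0,-0.001,0,0,0],
])

```text
time_s: 10.53
tcp_pos: [0.5821, -0.2557, 0.0251]
eef_rot: [-179.5, -0.1, -90.8]
contact_force: [1.2, 0.5, -0.2]
gripper_width: 0.04
```

```bash
python3 -c "
from h import *
d((.581,-.262,.0115),-90.4)"
```

```text
t 10.53 pos [ 0.5821 -0.2557  0.0251] rot [-1.7953e+02 -1.0000e-01 -9.0850e+01] F [ 1.2  0.5 -0.2] w 0.04
delta [-0.0011 -0.0063 -0.0136] rotvec [0.0018 0.0082 0.0078]
```

carry_out([
  [-0.001,-0.005,-0.006,0.001,0.008,0.006],
  [0,-0.001,-0.004,0,0,0],
  [0,0,-0.0015,0,0,0],
])

```text
time_s: 10.78
tcp_pos: [0.5826, -0.2604, 0.0159]
eef_rot: [-179.9, -0.1, -90.3]
contact_force: [-0.8, -0.6, 0.8]
gripper_width: 0.0397
```

```bash
python3 -c "
from h import *
d((.581,-.262,.0115),-90.4)"
```

```text
t 10.78 pos [ 0.5826 -0.2604  0.0159] rot [-1.7987e+02 -8.0000e-02 -9.0300e+01] F [-0.8 -0.6  0.8] w 0.0397
delta [-0.0016 -0.0016 -0.0044] rotvec [ 0.0015  0.0023 -0.0018]
```

carry_out([
  [-0.001,-0.001,-0.003,0.001,0.002,0],
  [0,0,-0.0012,0,0,0],
])

```text
time_s: 10.95
tcp_pos: [0.5827, -0.2616, 0.013]
eef_rot: [-179.8, -0.1, -90.3]
contact_force: [-0.1, -0.9, -1.7]
gripper_width: 0.0398
```

carry_out([
  [0,0,-0.001,0,0,0],
])

```text
time_s: 11.03
tcp_pos: [0.583, -0.2618, 0.0124]
eef_rot: [-179.8, -0.1, -90.3]
contact_force: [0.0, 1.0, -0.1]
gripper_width: 0.0399
```

carry_out([
  [0,0,-0.0008,0,0,0],
])

```text
time_s: 11.12
tcp_pos: [0.5832, -0.2619, 0.0119]
eef_rot: [-179.8, -0.1, -90.3]
contact_force: [-0.1, 0.7, -1.0]
gripper_width: 0.0398
```

carry_out([
  [0,0,-0.0012,0,0,0],
])

```text
time_s: 11.2
tcp_pos: [0.5834, -0.2621, 0.011]
eef_rot: [-179.7, -0.1, -90.3]
contact_force: [-0.2, 0.3, -0.3]
gripper_width: 0.0399
```

carry_out([
  [0,0,-0.0005,0,0,0],
])

```text
time_s: 11.28
tcp_pos: [0.5835, -0.2621, 0.0109]
eef_rot: [-179.7, -0.1, -90.3]
contact_force: [-2.3, 1.8, 6.2]
gripper_width: 0.0403
```

Contact. Release, lift and go to the aluminium sink.

carry_out([
  [0,0,0.0003,0,0,0],
  [0,0,0,0,0,0],
  [0,0,0,0,0,0],
], fingers=-0.2)

```text
time_s: 11.53
tcp_pos: [0.5838, -0.2622, 0.0115]
eef_rot: [-179.7, -0.1, -90.3]
contact_force: [-0.4, -0.2, 0.5]
gripper_width: 0.0511
```

carry_out([
  [0,0,0.012,0,0,0],
  [0,0,0.03,0,0,0],
  [0,0,0.035,0,0,0.02],
  [-0.015,0.017,0.02,0,0,0.12],
  [-0.02,0.022,0.01,0,0,0.12],
  [-0.02,0.022,0,0,0,0.12],
  [-0.02,0.022,0,0,0,0.12],
  [-0.02,0.022,0,0,0,0.12],
  [-0.015,0.017,0,0,0,0.12],
  [-0.008,0.009,0,0,0,0.12],
  [0,0,0,0,0,0.12],
  [0,0,0,0,0,0.1],
], fingers=-0.4)

```text
time_s: 12.53
tcp_pos: [0.4605, -0.1275, 0.1319]
eef_rot: [-179.4, -0.7, -26.0]
contact_force: [-1.3, 0.8, -0.1]
gripper_width: 0.0616
```

```bash
python3 -c "
from h import *
d((.4585,-.124,.1),-16.8)
np.save('w6.npy',r.get_state(),allow_pickle=True)
cv2.imwrite('pics/w6.png',r.capture('wrist')[:,:,::-1])"
```

```text
t 12.53 pos [ 0.4605 -0.1275  0.1319] rot [-179.41   -0.72  -26.02] F [-1.3  0.8 -0.1] w 0.0616
delta [-0.002   0.0035 -0.0319] rotvec [-0.005   0.0155  0.1609]
```

View pics/w6.png

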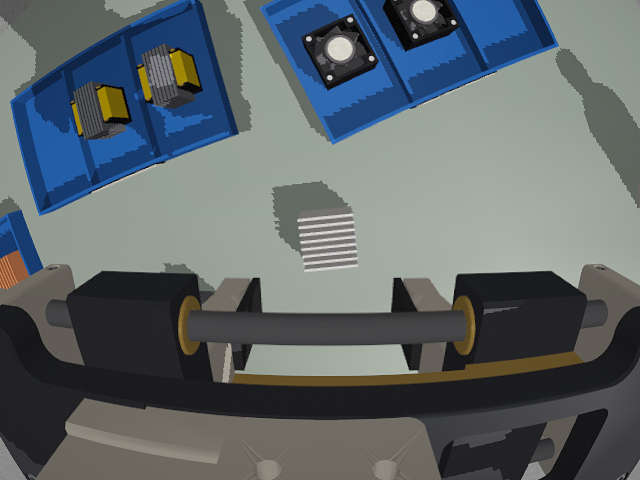

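Fan_a sits flat next to the stock fan. The aluminium sink is at about (328,240), and the tf tray's +y end corners are at (40,214) and (12,100).

```bash
python3 -c "
from h import *
np.set_printoptions(precision=4,suppress=True)
s=np.load('w6.npy',allow_pickle=True).item();c=cam('wrist',s)
P=[plane(c,'wrist',u,v,.032) for u,v in((299,218),(353,212),(358,266),(305,272))]
print(P,np.mean(P,0),[np.linalg.norm(P[i]-P[i-1]) for i in range(4)])
e=P[1]-P[0];print(np.degrees(np.arctan2(e[1],e[0])));e=P[2]-P[3];print(np.degrees(np.arctan2(e[1],e[0])))
a=plane(c,'wrist',12,100,.024);b=plane(c,'wrist',40,214,.024);f=plane(c,'wrist',236,134,.024);print(a,b,f,np.linalg.norm(a-b),np.linalg.norm(f-b))
e=(b-f)/np.linalg.norm(b-f);n=np.array([e[1],-e[0],0]);print('yaw',np.degrees(np.arctan2(n[1],n[0])))
print('bay+68',b-e*.0355+n*.059, f+e*.1715+n*.059)
"
```

```text
[array([ 0.4844, -0.1164,  0.032 ]), array([ 0.4715, -0.153 ,  0.032 ]), array([ 0.4331, -0.1392,  0.032 ]), array([ 0.446 , -0.1018,  0.032 ])] [ 0.4588 -0.1276  0.032 ] [np.float64(0.0410909214830243), np.float64(0.03873492953653174), np.float64(0.04077081698778441), np.float64(0.03957455135217844)]
-109.45370436843507
-109.00888404415089
[0.7117 0.0814 0.024 ] [0.5976 0.1026 0.024 ] [ 0.5595 -0.1018  0.024 ] 0.11602806359703331 0.2079380680248641
yaw -10.554492574502822
bay+68 [0.6491 0.0569 0.024 ] [0.6489 0.056  0.024 ]
```

carry_out([
  [-0.001,0.001,-0.015,-0.005,0.015,0.06],
  [-0.001,0.001,-0.03,0,0,0.06],
  [0,0,-0.03,0,0,0],
  [0,0,-0.02,0,0,0],
  [0,0,-0.006,0,0,0],
  [0,0,0,0,0,0],
])

```text
time_s: 13.08
tcp_pos: [0.4627, -0.1256, 0.0345]
eef_rot: [-179.8, -0.7, -19.1]
contact_force: [-0.4, 0.2, 0.8]
gripper_width: 0.0615
```

```bash
python3 -c "
from h import *
d((.459,-.1265,.008),-19)"
```

```text
t 13.08 pos [ 0.4627 -0.1256  0.0345] rot [-179.76   -0.71  -19.13] F [-0.4  0.2  0.8] w 0.0615
delta [-0.0037 -0.0009 -0.0265] rotvec [0.0001 0.0131 0.0022]
```

carry_out([
  [-0.0035,-0.001,-0.012,0,0.013,0],
  [-0.0005,0,-0.01,0,0.002,0],
  [-0.0005,0,-0.004,0,0.001,0],
])

```text
time_s: 13.33
tcp_pos: [0.4606, -0.1268, 0.01]
eef_rot: [-180.0, -0.0, -19.3]
contact_force: [-1.1, 0.5, 0.5]
gripper_width: 0.0612
```

```bash
python3 -c "
from h import *
d((.459,-.1265,.008),-19)"
```

```text
t 13.33 pos [ 0.4606 -0.1268  0.01  ] rot [-1.7998e+02 -5.0000e-02 -1.9280e+01] F [-1.1  0.5  0.5] w 0.0612
delta [-0.0016  0.0003 -0.002 ] rotvec [-0.      0.0009  0.0049]
```

carry_out([
  [-0.0015,0,-0.002,0,0.001,0],
  [-0.0003,0,-0.0005,0,0.001,0],
  [-0.0003,0,-0.0005,0,0.001,0],
  [-0.0003,0,-0.0005,0,0.001,0],
  [0,0,0,0,0,0],
], fingers=1, force=25)

```text
time_s: 13.75
tcp_pos: [0.4587, -0.1269, 0.0068]
eef_rot: [180.0, 0.1, -19.3]
contact_force: [-1.2, 0.5, 0.3]
gripper_width: 0.0401
```

carry_out([
  [0,0,0.01,0,0,0],
  [0,0,0.03,0,0,0],
  [0.002,0.006,0.035,0,0,-0.05],
  [0.006,0.022,0.02,0,0,-0.1],
  [0.0105,0.038,0,0,0,-0.11],
  [0.0105,0.038,0,0,0,-0.11],
  [0.0105,0.038,0,0,0,-0.11],
  [0.0105,0.038,0,0,0,-0.11],
  [0.0105,0.038,0,0,0,-0.11],
  [0.0105,0.038,0,0,0,-0.11],
  [0.0105,0.038,0,0,0,-0.11],
  [0.0105,0.038,0,0,0,-0.11],
])

```text
time_s: 14.75
tcp_pos: [0.5479, 0.2123, 0.1116]
eef_rot: [-179.4, 0.4, -81.0]
contact_force: [0.1, -0.8, -0.6]
gripper_width: 0.0402
```

```bash
python3 -c "
from h import *
d((.5865,.3265,.1),-97)"
```

```text
t 14.75 pos [0.5479 0.2123 0.1116] rot [-179.45    0.44  -81.03] F [ 0.1 -0.8 -0.6] w 0.0402
delta [ 0.0386  0.1142 -0.0116] rotvec [-0.0079  0.0095 -0.2787]
```

carry_out([
  [0.012,0.036,-0.003,-0.007,0.009,-0.1],
  [0.012,0.036,-0.003,0,0,-0.1],
  [0.01,0.025,-0.003,0,0,-0.06],
  [0.003,0.008,0,0,0,-0.01],
  [0,0,0,0,0,0],
  [0,0,0,0,0,0],
])

```text
time_s: 15.25
tcp_pos: [0.5861, 0.3315, 0.1018]
eef_rot: [-179.9, 0.2, -97.3]
contact_force: [0.2, -0.2, -0.9]
gripper_width: 0.04
```

```bash
python3 -c "
from h import *
d((.5865,.3265,.03),-97)
np.save('w7.npy',r.get_state(),allow_pickle=True)
cv2.imwrite('pics/w7.png',r.capture('wrist')[:,:,::-1])"
```

```text
t 15.25 pos [0.5861 0.3315 0.1018] rot [-1.7991e+02  1.6000e-01 -9.7250e+01] F [ 0.2 -0.2 -0.9] w 0.04
delta [ 0.0004 -0.005  -0.0718] rotvec [-0.0025  0.0018  0.0044]
```

View pics/w7.png

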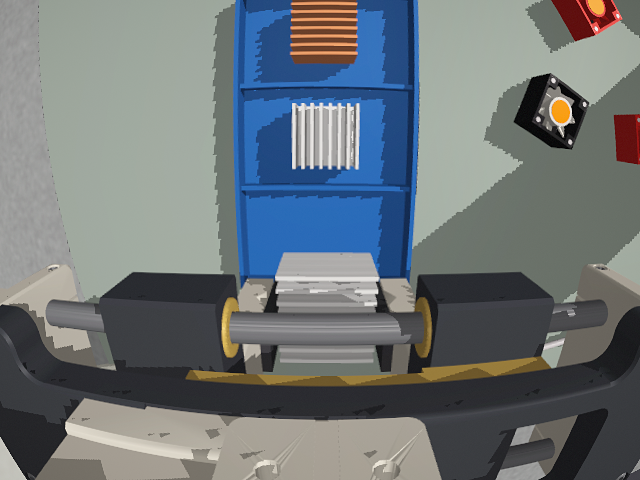

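The copper sink is seated flat, the stock sink is in the middle, and the aluminium sink is over the +y bay. The divider is at (326,187) and the side rims are at 237 and 414 in row 200.

```bash
python3 -c "
from h import *
s=np.load('w7.npy',allow_pickle=True).item();c=cam('wrist',s)
q=plane(c,'wrist',326,187,.018);t=np.radians(-7.3);y=np.array([-np.sin(t),np.cos(t),0]);print(q,q+y*.034)
a=plane(c,'wrist',236.5,200,.024);b=plane(c,'wrist',414,200,.024);print(np.linalg.norm(a-b),(a+b)/2, np.degrees(np.arctan2(*(a-b)[[1,0]])))
"
```

```text
[0.58152512 0.29213735 0.018     ] [0.58584531 0.32586176 0.018     ]
0.11645129910376034 [0.5829529  0.29915754 0.024     ] -7.276714371611962
```

Bay centre (0.586, 0.326) is confirmed. Lowering.

carry_out([
  [0,-0.004,-0.02,-0.002,0.002,0],
  [0,-0.002,-0.03,0,0,0],
  [0,0,-0.022,0,0,0],
  [0,0,-0.008,0,0,0],
  [0,0,-0.001,0,0,0],
])

```text
time_s: 15.72
tcp_pos: [0.586, 0.3196, 0.0233]
eef_rot: [-179.8, 0.3, -97.3]
contact_force: [-0.6, 0.3, -0.5]
gripper_width: 0.0397
```

```bash
python3 -c "
from h import *
d((.586,.3265,.0098),-97.3)"
```

```text
t 15.72 pos [0.586  0.3196 0.0233] rot [-179.81    0.27  -97.26] F [-0.6  0.3 -0.5] w 0.0397
delta [-0.      0.0069 -0.0135] rotvec [-0.0043  0.0039 -0.0007]
```

carry_out([
  [-0.001,0.006,-0.006,-0.004,0.004,0],
  [-0.0005,0,-0.004,0,0,0],
  [-0.0005,0,-0.002,0,0,0],
])

```text
time_s: 15.97
tcp_pos: [0.5851, 0.3251, 0.0136]
eef_rot: [-179.9, 0.1, -97.3]
contact_force: [-0.0, 0.4, -1.2]
gripper_width: 0.0396
```

carry_out([
  [-0.0005,0,-0.001,0,0,0],
])

```text
time_s: 16.05
tcp_pos: [0.5849, 0.3256, 0.0132]
eef_rot: [-179.9, 0.1, -97.3]
contact_force: [-0.4, -0.9, -1.0]
gripper_width: 0.0399
```

carry_out([
  [0,0,-0.0015,0,0,0],
  [0,0,-0.0012,0,0,0],
])

```text
time_s: 16.22
tcp_pos: [0.5854, 0.3264, 0.0117]
eef_rot: [-179.8, 0.2, -97.3]
contact_force: [-0.4, 0.2, -1.5]
gripper_width: 0.0397
```

carry_out([
  [0,0,-0.0012,0,0,0],
])

```text
time_s: 16.3
tcp_pos: [0.5856, 0.3267, 0.011]
eef_rot: [-179.8, 0.3, -97.2]
contact_force: [-0.6, -0.4, 0.3]
gripper_width: 0.0396
```

carry_out([
  [0,0,-0.0008,0,0,0],
])

```text
time_s: 16.38
tcp_pos: [0.5857, 0.3268, 0.0103]
eef_rot: [-179.7, 0.3, -97.2]
contact_force: [0.2, 0.4, -1.0]
gripper_width: 0.0397
```

carry_out([
  [0,0,-0.0008,0,0,0],
])

```text
time_s: 16.47
tcp_pos: [0.5858, 0.3269, 0.0097]
eef_rot: [-179.7, 0.3, -97.2]
contact_force: [-1.6, 0.3, 6.1]
gripper_width: 0.0403
```

carry_out([
  [0,0,-0.0007,0,0,0],
])

```text
time_s: 16.55
tcp_pos: [0.5858, 0.327, 0.0097]
eef_rot: [-179.7, 0.3, -97.2]
contact_force: [-3.8, -1.4, 9.8]
gripper_width: 0.0396
```

Contact. Release, then over to fan_b.

carry_out([
  [0,0,0.0003,0,0,0],
  [0,0,0,0,0,0],
  [0,0,0,0,0,0],
], fingers=-0.2)

```text
time_s: 16.8
tcp_pos: [0.5862, 0.3273, 0.0107]
eef_rot: [-179.7, 0.3, -97.2]
contact_force: [-0.9, -0.6, -0.7]
gripper_width: 0.0511
```

carry_out([
  [0,0,0.012,0,0,0],
  [0,0,0.03,0,0,0],
  [0,0,0.035,0,0,0],
  [-0.02,-0.008,0.02,0,0,-0.08],
  [-0.034,-0.014,0.01,0,0,-0.1],
  [-0.034,-0.014,0,0,0,-0.1],
  [-0.034,-0.014,0,0,0,-0.1],
  [-0.03,-0.012,0,0,0,-0.08],
  [-0.018,-0.007,0,0,0,-0.03],
  [-0.003,-0.001,0,0,0,0],
  [0,0,0,0,0,0],
], fingers=-0.4)

```text
time_s: 17.72
tcp_pos: [0.4082, 0.2532, 0.1285]
eef_rot: [-179.8, 0.8, -126.7]
contact_force: [-0.2, 0.3, 0.7]
gripper_width: 0.0614
```

```bash
python3 -c "
from h import *
d((.410,.2545,.1),-125)
np.save('w8.npy',r.get_state(),allow_pickle=True)
cv2.imwrite('pics/w8.png',r.capture('wrist')[:,:,::-1])"
```

```text
t 17.72 pos [0.4082 0.2532 0.1285] rot [-179.75    0.79 -126.69] F [-0.2  0.3  0.7] w 0.0614
delta [ 0.0018  0.0013 -0.0285] rotvec [-0.0086  0.0116  0.0294]
```

View pics/w8.png

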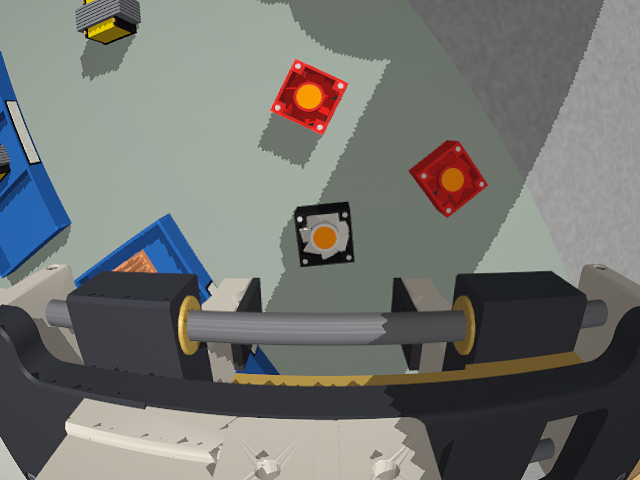

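This is fan_b: black frame, pale impeller, orange hub at (324,238), nearly aligned with the jaws. The red ones at (308,97) and (452,179) are clear of the fingers.

```bash
python3 -c "
from h import *
np.set_printoptions(precision=4,suppress=True)
s=np.load('w8.npy',allow_pickle=True).item();c=cam('wrist',s)
print(plane(c,'wrist',324.5,238,.030))
P=[plane(c,'wrist',u,v,.03) for u,v in((299,219),(345,214),(348,256),(304,262))]
print(np.mean(P,0),[np.linalg.norm(P[i]-P[i-1]) for i in range(4)])
e=P[1]-P[0];print(np.degrees(np.arctan2(e[1],e[0])));e=P[2]-P[3];print(np.degrees(np.arctan2(e[1],e[0])))
"
```

```text
[0.4099 0.2524 0.03  ]
[0.4103 0.2523 0.03  ] [np.float64(0.03254048474252818), np.float64(0.032770629471891244), np.float64(0.03145193831188313), np.float64(0.03254029952882334)]
149.6808311954672
151.608688729872
```

carry_out([
  [0.001,0,-0.015,-0.008,0.012,0.065],
  [0,0,-0.03,0,0,0.06],
  [0,0,-0.03,0,0,0],
  [0,0,-0.016,0,0,0],
  [0,0,-0.005,0,0,0],
  [0,0,0,0,0,0],
])

```text
time_s: 18.27
tcp_pos: [0.4176, 0.2594, 0.0329]
eef_rot: [-179.9, 0.6, -118.9]
contact_force: [-0.2, -0.1, -0.0]
gripper_width: 0.0616
```

```bash
python3 -c "
from h import *
d((.410,.2525,.008),-119.4)"
```

```text
t 18.27 pos [0.4176 0.2594 0.0329] rot [-179.89    0.6  -118.87] F [-0.2 -0.1 -0. ] w 0.0616
delta [-0.0076 -0.0069 -0.0249] rotvec [-0.0083  0.0068 -0.0093]
```

carry_out([
  [-0.0076,-0.007,0,-0.008,0.007,-0.009],
  [0,0,-0.01,0,0,0],
  [-0.0005,-0.0005,-0.01,0,0,0],
  [0,0,-0.003,0,0,0],
])

```text
time_s: 18.6
tcp_pos: [0.4115, 0.2535, 0.0111]
eef_rot: [-180.0, 0.2, -119.4]
contact_force: [-0.6, -0.4, 0.0]
gripper_width: 0.0615
```

```bash
python3 -c "
from h import *
d((.410,.2525,.008),-119.4)"
```

```text
t 18.6 pos [0.4115 0.2535 0.0111] rot [-179.97    0.2  -119.44] F [-0.6 -0.4  0. ] w 0.0615
delta [-0.0015 -0.001  -0.0031] rotvec [-0.0028  0.0021  0.0008]
```

carry_out([
  [-0.0015,-0.001,-0.003,-0.002,0.002,0],
  [-0.0003,-0.0003,-0.0005,0,0,0],
  [-0.0003,-0.0003,-0.0005,0,0,0],
  [-0.0003,-0.0003,-0.0005,0,0,0],
  [0,0,0,0,0,0],
], fingers=1)

```text
time_s: 19.02
tcp_pos: [0.4091, 0.2519, 0.0065]
eef_rot: [180.0, 0.1, -119.4]
contact_force: [0.2, 0.5, -0.8]
gripper_width: 0.0401
```

carry_out([
  [0,0,0.01,0,0,0],
  [0,0,0.03,0,0,0],
  [0.002,-0.006,0.035,0,0,0],
  [0.006,-0.022,0.02,0,0,0.03],
  [0.011,-0.0385,0,0,0,0.035],
  [0.011,-0.0385,0,0,0,0.035],
  [0.011,-0.0385,0,0,0,0.035],
  [0.011,-0.0385,0,0,0,0.035],
  [0.011,-0.0385,0,0,0,0.035],
  [0.011,-0.0385,0,0,0,0.035],
  [0.011,-0.0385,0,0,0,0.035],
  [0.011,-0.0385,0,0,0,0.035],
])

```text
time_s: 20.02
tcp_pos: [0.5077, -0.091, 0.1117]
eef_rot: [-179.3, 0.6, -100.0]
contact_force: [-0.3, 1.4, 0.3]
gripper_width: 0.0399
```

```bash
python3 -c "
from h import *
d((.581,-.330,.1),-90.2)"
```

```text
t 20.02 pos [ 0.5077 -0.091   0.1117] rot [-179.35    0.55 -100.01] F [-0.3  1.4  0.3] w 0.0399
delta [ 0.0733 -0.239  -0.0117] rotvec [-0.0086  0.0122  0.1712]
```

carry_out([
  [0.0115,-0.038,0,-0.008,0.012,0.03],
  [0.0115,-0.038,0,0,0,0.03],
  [0.0115,-0.038,0,0,0,0.03],
  [0.0115,-0.038,0,0,0,0.03],
  [0.0115,-0.036,-0.002,0,0,0.02],
  [0.0115,-0.03,-0.003,0,0,0.015],
  [0.003,-0.01,-0.003,0,0,0],
  [0,0,0,0,0,0],
  [0,0,0,0,0,0],
])

```text
time_s: 20.77
tcp_pos: [0.5807, -0.3396, 0.1033]
eef_rot: [-179.9, -0.0, -91.0]
contact_force: [-0.7, 0.6, -1.0]
gripper_width: 0.0399
```

```bash
python3 -c "
from h import *
d((.581,-.330,.1),-90.2)
np.save('w9.npy',r.get_state(),allow_pickle=True)
cv2.imwrite('pics/w9.png',r.capture('wrist')[:,:,::-1])"
```

```text
t 20.77 pos [ 0.5807 -0.3396  0.1033] rot [-1.7987e+02 -2.0000e-02 -9.1000e+01] F [-0.7  0.6 -1. ] w 0.0399
delta [ 0.0003  0.0096 -0.0033] rotvec [0.0005 0.0022 0.014 ]
```

View pics/w9.png

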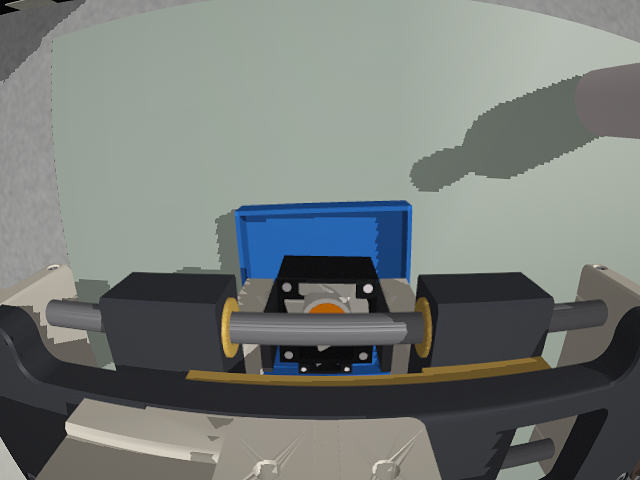

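Fan_b is over the −y bay, which is empty. Correct y and lower.

carry_out([
  [0,0.006,-0.02,0,0.002,0.007],
  [0,0.003,-0.03,0,0,0.004],
  [0,0,-0.022,0,0,0],
  [0,0,-0.008,0,0,0],
  [0,0,-0.001,0,0,0],
])

```text
time_s: 21.23
tcp_pos: [0.5814, -0.3235, 0.0248]
eef_rot: [-179.6, -0.1, -90.0]
contact_force: [0.5, -0.4, -0.9]
gripper_width: 0.0398
```

```bash
python3 -c "
from h import *
d((.581,-.3295,.0095),-90.2)"
```

```text
t 21.23 pos [ 0.5814 -0.3235  0.0248] rot [-1.7964e+02 -9.0000e-02 -9.0020e+01] F [ 0.5 -0.4 -0.9] w 0.0398
delta [-0.0004 -0.006  -0.0153] rotvec [ 0.0016  0.0063 -0.0032]
```

carry_out([
  [-0.001,-0.005,-0.006,0.001,0.006,0],
  [0,-0.001,-0.005,0,0,0],
  [0,0,-0.003,0,0,0],
])

```text
time_s: 21.48
tcp_pos: [0.5822, -0.3283, 0.0135]
eef_rot: [-179.8, -0.1, -89.8]
contact_force: [-0.6, -0.9, 0.4]
gripper_width: 0.0398
```

carry_out([
  [0,0,-0.001,0,0,0],
])

```text
time_s: 21.57
tcp_pos: [0.5825, -0.3285, 0.0128]
eef_rot: [-179.8, -0.1, -89.8]
contact_force: [-0.1, -0.4, -0.1]
gripper_width: 0.0404
```

carry_out([
  [0,0,-0.0014,0,0,0],
  [0,0,-0.0014,0,0,0],
])

```text
time_s: 21.73
tcp_pos: [0.5834, -0.3289, 0.011]
eef_rot: [-179.7, -0.1, -89.8]
contact_force: [0.7, -0.1, 0.0]
gripper_width: 0.04
```

carry_out([
  [0,0,-0.0008,0,0,0],
])

```text
time_s: 21.82
tcp_pos: [0.5835, -0.3291, 0.0105]
eef_rot: [-179.6, -0.2, -89.9]
contact_force: [0.3, -0.2, -1.0]
gripper_width: 0.0397
```

carry_out([
  [0,0,-0.0008,0,0,0],
])

```text
time_s: 21.9
tcp_pos: [0.5837, -0.3293, 0.01]
eef_rot: [-179.6, -0.2, -89.9]
contact_force: [-0.8, 0.2, -0.3]
gripper_width: 0.0401
```

carry_out([
  [0,0,-0.001,0,0,0],
])

```text
time_s: 21.98
tcp_pos: [0.5838, -0.3295, 0.0094]
eef_rot: [-179.6, -0.2, -89.9]
contact_force: [-4.0, 3.6, 11.9]
gripper_width: 0.0401
```

carry_out([
  [0,0,-0.0006,0,0,0],
])

```text
time_s: 22.07
tcp_pos: [0.5838, -0.3294, 0.0094]
eef_rot: [-179.6, -0.2, -89.9]
contact_force: [-1.4, 3.3, 6.3]
gripper_width: 0.0399
```

carry_out([
  [0,0,0.0003,0,0,0],
  [0,0,0,0,0,0],
  [0,0,0,0,0,0],
], fingers=-0.2)

```text
time_s: 22.32
tcp_pos: [0.5842, -0.3296, 0.0104]
eef_rot: [-179.5, -0.2, -89.8]
contact_force: [0.3, 0.3, -1.2]
gripper_width: 0.051
```

carry_out([
  [0,0,0.012,0,0,0],
  [0,0,0.03,0,0,0],
  [0,0,0.035,0,0,0],
  [-0.008,0.02,0.025,0,0,-0.03],
  [-0.015,0.036,0.01,0,0,-0.05],
  [-0.015,0.036,0,0,0,-0.05],
  [-0.015,0.036,0,0,0,-0.05],
  [-0.015,0.036,0,0,0,-0.05],
  [-0.015,0.036,0,0,0,-0.05],
  [-0.015,0.036,0,0,0,-0.05],
], fingers=-0.45)

```text
time_s: 23.15
tcp_pos: [0.4842, -0.0925, 0.1328]
eef_rot: [-179.2, -0.1, -110.0]
contact_force: [1.1, 1.5, 0.4]
gripper_width: 0.0635
```

```bash
python3 -c "
from h import *
d((.4375,.005,.12),-115)"
```

```text
t 23.15 pos [ 0.4842 -0.0925  0.1328] rot [-1.7919e+02 -7.0000e-02 -1.1000e+02] F [1.1 1.5 0.4] w 0.0635
delta [-0.0467  0.0975 -0.0128] rotvec [ 0.0065  0.0126 -0.0873]
```

carry_out([
  [-0.016,0.034,-0.002,0.006,0.012,-0.03],
  [-0.016,0.03,-0.002,0,0,-0.03],
  [-0.01,0.018,0,0,0,-0.02],
  [-0.002,0.004,0,0,0,0],
  [0,0,0,0,0,0],
  [0,0,0,0,0,0],
])

```text
time_s: 23.65
tcp_pos: [0.4366, 0.0023, 0.1351]
eef_rot: [-179.6, 0.4, -114.5]
contact_force: [0.6, -0.6, 0.0]
gripper_width: 0.0636
```

```bash
python3 -c "
from h import *
d((.4375,.005,.12),-115)
np.save('w10.npy',r.get_state(),allow_pickle=True)
cv2.imwrite('pics/w10.png',r.capture('wrist')[:,:,::-1])"
```

```text
t 23.65 pos [0.4366 0.0023 0.1351] rot [-179.57    0.44 -114.54] F [ 0.6 -0.6  0. ] w 0.0636
delta [ 0.0009  0.0027 -0.0151] rotvec [-0.0039  0.01   -0.0081]
```

View pics/w10.png

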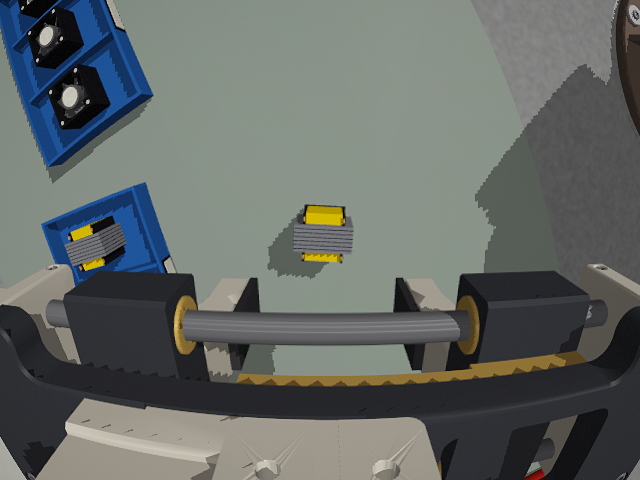

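The transformer core lies along the jaw axis. Its top face has corners at about (294,221), (353,217), (352,252) and (296,250), and the windings sit above and below in the picture.

Run:
```python
from h import *
np.set_printoptions(precision=4,suppress=True)
im=cv2.imread('pics/w10.png');cv2.imwrite('pics/w10c.png',cv2.resize(im[190:280,260:390],None,fx=5,fy=5,interpolation=cv2.INTER_CUBIC))
```

```text
(no output)
```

View pics/w10c.png

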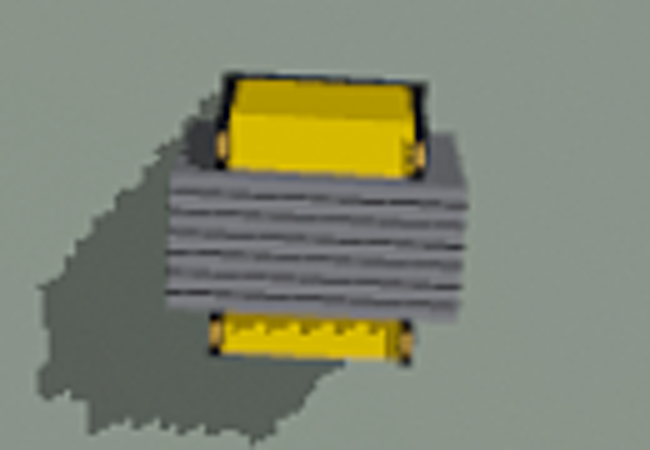

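Run:
```python
from h import *
np.set_printoptions(precision=4,suppress=True)
s=np.load('w10.npy',allow_pickle=True).item();c=cam('wrist',s)
g=lambda u,v:((u+.5)/5-.5+260,(v+.5)/5-.5+190)
C=[(168,172),(468,185),(460,320),(166,305)]
P=[plane(c,'wrist',*g(*q),.038) for q in C]
print(np.mean(P,0),[np.linalg.norm(P[i]-P[i-1]) for i in range(4)])
for a,b in((0,1),(3,2)):
    e=P[b]-P[a];print(np.degrees(np.arctan2(e[1],e[0])))
T=cam('top');print(tri(ray(T,'top',315.0,257.3),ray(c,'wrist',*g(*np.mean(C,0)))))
```

```text
[0.4397 0.0009 0.038 ] [np.float64(0.019832663345864955), np.float64(0.04257740835622238), np.float64(0.020173114267236256), np.float64(0.04261970850660311)]
152.96974825418863
152.51231886091009
(array([0.44  , 0.0028, 0.0305]), np.float64(0.0013907576239171006))
```

carry_out([
  [0.002,-0.001,-0.02,-0.004,0.01,-0.045],
  [0,0,-0.03,0,0,0],
  [0,0,-0.028,0,0,0],
  [0,0,-0.014,0,0,0],
  [0,0,-0.003,0,0,0],
  [0,0,0,0,0,0],
])

```text
time_s: 24.2
tcp_pos: [0.4441, -0.0036, 0.0389]
eef_rot: [-179.7, 0.2, -117.6]
contact_force: [-0.4, 1.0, -0.4]
gripper_width: 0.0638
```

```bash
python3 -c "
from h import *
d((.4397,.001,.008),-117.3)"
```

```text
t 24.2 pos [ 0.4441 -0.0036  0.0389] rot [-179.72    0.18 -117.59] F [-0.4  1.  -0.4] w 0.0638
delta [-0.0044  0.0046 -0.0309] rotvec [-0.0005  0.0058  0.0051]
```

carry_out([
  [-0.0045,0.0045,0,0,0.006,0.004],
  [0,0,-0.012,0,0,0],
  [0,0,-0.012,0,0,0],
  [-0.0005,0,-0.005,0,0,0],
])

```text
time_s: 24.53
tcp_pos: [0.4424, 0.0012, 0.0132]
eef_rot: [-179.8, 0.3, -117.5]
contact_force: [-0.3, 0.5, -0.4]
gripper_width: 0.0635
```

```bash
python3 -c "
from h import *
d((.4397,.001,.008),-117.3)"
```

```text
t 24.53 pos [0.4424 0.0012 0.0132] rot [-179.82    0.26 -117.46] F [-0.3  0.5 -0.4] w 0.0635
delta [-0.0027 -0.0002 -0.0052] rotvec [-0.0025  0.0048  0.0028]
```

carry_out([
  [-0.0025,0,-0.005,-0.002,0.005,0],
  [-0.0004,0,-0.001,0,0.001,0],
  [-0.0004,0,-0.0005,0,0.001,0],
  [-0.0004,0,-0.0005,0,0.001,0],
  [0,0,0,0,0,0],
], fingers=1, force=35)

```text
time_s: 24.95
tcp_pos: [0.4397, 0.002, 0.0081]
eef_rot: [179.9, 0.0, -117.4]
contact_force: [-0.2, 0.6, -2.1]
gripper_width: 0.0416
```

Gripped at 41.6 mm. Lift and carry.

carry_out([
  [0,0,0.01,0,0,0],
  [0,0,0.03,0,0,0],
  [0.005,0.002,0.035,0,0,0],
  [0.025,0.007,0.02,0,0,0.04],
  [0.037,0.0105,0,0,0,0.06],
  [0.037,0.0105,0,0,0,0.06],
  [0.037,0.0105,0,0,0,0.06],
  [0.035,0.01,0,0,0,0.05],
  [0.02,0.005,0,0,0,0.02],
  [0.005,0.001,0,0,0,0],
  [0,0,0,0,0,0],
  [0,0,0,0,0,0],
])

```text
time_s: 25.95
tcp_pos: [0.6431, 0.0588, 0.1096]
eef_rot: [179.7, -0.1, -100.1]
contact_force: [-0.7, -0.3, -2.3]
gripper_width: 0.042
```

```bash
python3 -c "
from h import *
d((.649,.059,.1),-100)
np.save('w11.npy',r.get_state(),allow_pickle=True)
cv2.imwrite('pics/w11.png',r.capture('wrist')[:,:,::-1])"
```

```text
t 25.95 pos [0.6431 0.0588 0.1096] rot [ 1.7975e+02 -1.0000e-01 -1.0013e+02] F [-0.7 -0.3 -2.3] w 0.042
delta [ 0.0059  0.0002 -0.0096] rotvec [ 0.0009 -0.0046  0.0023]
```

View pics/w11.png

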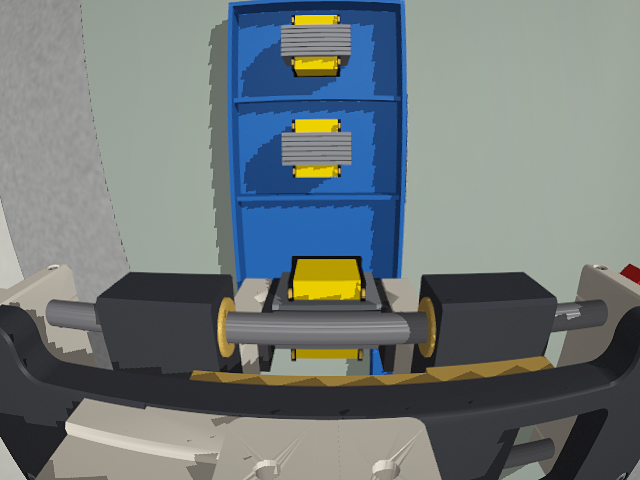

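The transformer is over the empty +y bay, with both stock transformers beyond it. The divider is at (318,196) and the side rims are at 231 and 405 in row 180.

```bash
python3 -c "
from h import *
s=np.load('w11.npy',allow_pickle=True).item();c=cam('wrist',s)
a=plane(c,'wrist',231,180,.024);b=plane(c,'wrist',404.5,180,.024);yaw=np.arctan2(*(a-b)[[1,0]]);print(np.linalg.norm(a-b),np.degrees(yaw))
t=yaw;y=np.array([-np.sin(t),np.cos(t),0])
q=plane(c,'wrist',318,196,.018);m=(a+b)/2
# centre line through m along y ; divider y
k=(q-m)@y;print('bay',m+y*(k+.034))
"
```

```text
0.1163889742312708 -10.326018776194166
bay [0.64896196 0.05900792 0.024     ]
```

Bay centre (0.649, 0.059). Lower to about 0.025.

carry_out([
  [0.006,0,-0.02,0,-0.004,0],
  [0,0,-0.03,0,0,0],
  [0,0,-0.025,0,0,0],
  [0,0,-0.009,0,0,0],
  [0,0,-0.001,0,0,0],
])

```text
time_s: 26.42
tcp_pos: [0.6443, 0.0575, 0.0264]
eef_rot: [-179.9, 0.1, -100.2]
contact_force: [-0.6, 0.2, -1.9]
gripper_width: 0.0416
```

```bash
python3 -c "
from h import *
d((.649,.059,.0111),-100.3)"
```

```text
t 26.42 pos [0.6443 0.0575 0.0264] rot [-1.7985e+02  8.0000e-02 -1.0025e+02] F [-0.6  0.2 -1.9] w 0.0416
delta [ 0.0047  0.0015 -0.0153] rotvec [-0.0009  0.0028 -0.0009]
```

carry_out([
  [0.0045,0.001,-0.006,0,0.002,0],
  [0,0,-0.005,0,0,0],
  [0,0,-0.002,0,0,0],
])

```text
time_s: 26.67
tcp_pos: [0.6492, 0.0586, 0.0157]
eef_rot: [-179.9, 0.1, -100.2]
contact_force: [-0.1, 0.0, -1.7]
gripper_width: 0.0421
```

carry_out([
  [0,0,-0.001,0,0,0],
])

```text
time_s: 26.75
tcp_pos: [0.6496, 0.0588, 0.0153]
eef_rot: [-179.8, 0.1, -100.2]
contact_force: [-0.6, 0.0, -2.3]
gripper_width: 0.0419
```

carry_out([
  [0,0,-0.0016,0,0,0],
  [0,0,-0.0014,0,0,0],
  [0,0,-0.0012,0,0,0],
])

```text
time_s: 27.0
tcp_pos: [0.651, 0.0592, 0.0128]
eef_rot: [-179.6, 0.2, -100.2]
contact_force: [-0.4, -0.0, -3.0]
gripper_width: 0.0417
```

carry_out([
  [0,0,-0.0008,0,0,0],
])

```text
time_s: 27.08
tcp_pos: [0.6512, 0.0593, 0.0122]
eef_rot: [-179.6, 0.2, -100.2]
contact_force: [-0.5, 0.4, -2.3]
gripper_width: 0.0417
```

carry_out([
  [0,0,-0.0008,0,0,0],
])

```text
time_s: 27.17
tcp_pos: [0.6513, 0.0593, 0.0116]
eef_rot: [-179.6, 0.3, -100.2]
contact_force: [0.8, -0.1, -1.5]
gripper_width: 0.0417
```

carry_out([
  [0,0,-0.0008,0,0,0],
])

```text
time_s: 27.25
tcp_pos: [0.6514, 0.0594, 0.0109]
eef_rot: [-179.6, 0.3, -100.2]
contact_force: [-4.1, 1.2, 7.6]
gripper_width: 0.0418
```

carry_out([
  [0,0,-0.0006,0,0,0],
])

```text
time_s: 27.33
tcp_pos: [0.6514, 0.0594, 0.0109]
eef_rot: [-179.6, 0.2, -100.2]
contact_force: [-4.5, 0.4, 8.7]
gripper_width: 0.042
```

carry_out([
  [0,0,0.0003,0,0,0],
  [0,0,0,0,0,0],
  [0,0,0,0,0,0],
], fingers=-0.2)

```text
time_s: 27.58
tcp_pos: [0.6524, 0.0597, 0.0123]
eef_rot: [-179.5, 0.3, -100.2]
contact_force: [0.4, -0.8, -0.6]
gripper_width: 0.0516
```

carry_out([
  [0,0,0.012,0,0,0],
  [0,0,0.03,0,0,0],
  [0,0,0.035,0,0,0],
  [-0.01,0.01,0.035,0,0,0],
  [-0.015,0.015,0.03,0,0,0],
  [-0.025,0.03,0.01,0,0,0],
  [-0.025,0.03,0.01,0,0,0],
  [-0.025,0.03,0,0,0,0],
  [-0.025,0.03,0,0,0,0],
  [-0.025,0.03,0,0,0,0],
  [-0.02,0.03,0,0,0,0],
  [-0.01,0.015,0,0,0,0],
])

```text
time_s: 28.58
tcp_pos: [0.4665, 0.2829, 0.1931]
eef_rot: [-179.0, 0.8, -100.6]
contact_force: [0.5, -0.1, 1.0]
gripper_width: 0.0526
```

carry_out([
  [-0.015,0.03,0,0,0,0],
  [-0.015,0.035,0,0,0,0],
  [-0.015,0.035,0,0,0,0],
  [-0.015,0.035,0,0,0,0],
  [-0.01,0.02,0,0,0,0],
  [0,0,0,0,0,0],
])

```text
time_s: 29.08
tcp_pos: [0.3896, 0.4482, 0.202]
eef_rot: [-178.8, 1.4, -100.4]
contact_force: [0.2, 0.2, 0.2]
gripper_width: 0.0524
```

Run:
```python
from h import *
d((.4,.4,.2),-100)
t=r.capture('top')[:,:,::-1];s=r.capture('scene')[:,:,::-1]
cv2.imwrite('pics/tf.png',t);cv2.imwrite('pics/sf.png',cv2.resize(s[200:360,140:500],None,fx=2.2,fy=2.2,interpolation=cv2.INTER_CUBIC))
cv2.imwrite('pics/wf.png',r.capture('wrist')[:,:,::-1])
```

```text
t 29.08 pos [0.3896 0.4482 0.202 ] rot [-178.81    1.38 -100.38] F [0.2 0.2 0.2] w 0.0524
delta [ 0.0104 -0.0482 -0.002 ] rotvec [-0.0201  0.0248  0.0069]
```

View pics/tf.png

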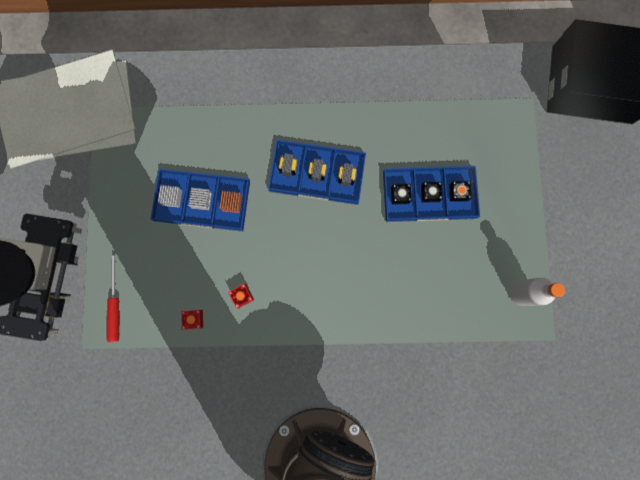

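View pics/sf.png

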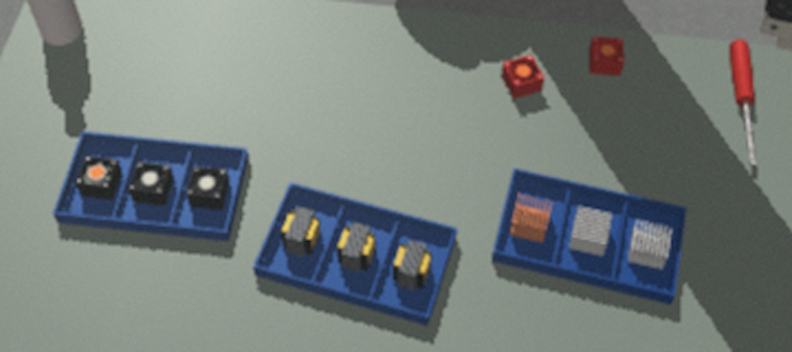

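View pics/wf.png

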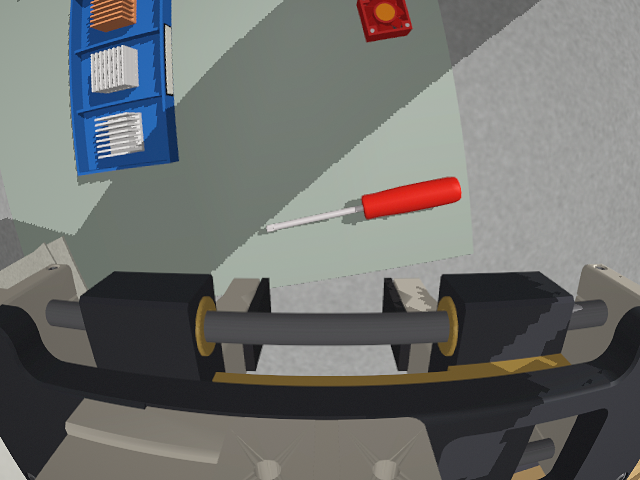

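In the top view all nine bays are filled by kind:
- Fans at (401,193), (432,191) and (461,190).
- Transformers at (288,165), (317,170) and (347,174).
- Heat sinks at (170,196), (200,198) and (231,202).

Every part looks upright and flat. The red fans at (191,320) and (241,296), the bottle and the screwdriver are at their original pixels. The gripper is empty and clear of everything.

carry_out([
  [0,0,0,0,0,0],
  [0,0,0,0,0,0],
])

```text
time_s: 29.4
tcp_pos: [0.3917, 0.4427, 0.2022]
eef_rot: [-178.8, 1.3, -100.6]
contact_force: [-0.0, -0.5, 0.1]
gripper_width: 0.0524
```

```bash
python3 -c "
from plant import r
s=r.get_state();print(s['time_s'],s['qd'].round(1));print(r.close_job())"
```

```text
29.4 [-0.9 -0.7 -0.4  0.  -0.2  0.2]
the job is handed in; nothing more can be done
None
```

All five loose parts are back in stock, and I handed the job in at 29.4 s of the 93 s allowed. Both heat sinks, both fans and the transformer each went into an empty bay of their own tray. I lowered each one until the force showed it touching the floor, let it go there, and moved the arm clear.

**Last checks:** the final top, scene and wrist pictures show all nine bays filled by kind, with every part upright and flat. The red look-alike fans, the bottle and the screwdriver are where they started. Contact height matched the expected floor height to within about 0.3 mm for each part. I judged the final placing by eye and by those contact heights, and did not measure the parts again after release.

**What went wrong or disagreed:**
- **Copper heat sink:** my first grip was too high, so I gripped it again. In doing so the fingertips pressed on the mat at 37.6 N, and then at 27.5 N as they closed. Both were below the 40 N and 120 N limits.
- **Measurements:** single-view and two-view estimates differed by a few millimetres in position, and by up to 20 mm in height for one view taken while the arm was moving. I used the close wrist views, where the known part and tray sizes came out right to within about 2 mm.

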